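Demould the insulators and kit them on base plates

ROBOT

A 6-joint arm with a two-finger parallel gripper is mounted at the origin on the work surface. World frame = base frame: x ahead of the robot, y to its left, z up, the work surface at z = 0. Lengths are in m, angles in rad, forces in N, time in s.
With the tool pointing down it reaches from about 0.425 to 1.125 m from the base axis. Payload 14.9 kg.
Tool frame: the origin (TCP) lies on the mounting face of the last link; the fingertips stand 191 mm ahead of it and the grasp point (between the pads) lies 172 mm ahead of it; z points along the fingers, y is the line along which they close (so a half turn about z gives the same grasp; the last joint's range is limited). The gripper opens to 91 mm and grips with 3 to 60 N. Pads are 32 mm wide; open, the fingers measure 118 mm over their backs; the gripper's body (76 mm by 178 mm) begins 60 mm behind the grasp point.
Start: joints at [1.293, 0.379, 1.734, -0, 1.028, -0.033], TCP at [0.17, 0.679, 0.405] pointing down, gripper open.
Joint ranges: [-2.77, 2.77], [-0.74, 2.19], [0, 2.66], [-1.06, 4.2], [0.31, 2.87], [-3.08, 3.08]. Speed limits (rad/s): [1.89, 1.89, 2.39, 3.14, 3.14, 3.14].

INTERFACE

Orientations are given as a unit quaternion [w, x, y, z].
In Python, from station import robot gives the robot as it stands. The module is installed in compiled form; this text tells all that it offers.
- The arm moves only by the tool carry_out, never from a script. Its argument "increments" is one flat list of numbers, 5 for each row, row after row: the shift along the world's x, y, z in mm, then the turn about the world's z in degrees, then the finger opening in mm, from 0 to 91.2. In form: [tx, ty, tz, roll, grip, tx, ty, tz, roll, grip, ...]. A call has exactly 8 rows; each row shifts and turns the commanded pose from where the row before left it; what a row does not reach is not made up. A row lasts 1/12 s, in which the tool goes at most 41.7 mm and 7.16 degrees, less where a joint would pass 70% of its speed; a pose out of reach is approached as far as the arm can. A call is refused whole if a number of a shift passes 41.7 or a number of a turn 7.16, either way. A call with a gripper value outside its range is refused whole. The fingers move at their own pace and stop on an object; "grip_force" is the grip in N (left out, the last holds). Time passes only in rows, so rows that do not move let the fingers close, or fill a call up. It gives the time, the measured TCP pose, the force, the opening and the grip force at its end, in the units of the state.
- robot.state(): the state, without advancing time (a new reading comes with each control period).
- robot.capture(name): name is "scene" or "side" or "wrist"; returns the picture (400x640x3 uint8, blue, green, red); there is no depth.
- robot.camera_model(name): a dict with "mtx" (3x3 intrinsics, pixels), "cam_to_world" (4x4, takes a point from camera to world coordinates); the wrist camera has in their place "hand_eye" (4x4, takes a point from camera to tool coordinates, whose origin is the TCP and whose axes are the flange's). Camera axes: x right, y down, z forward; pixel columns grow to the right and rows downward; lengths in m; the calibration is good to about 2 mm. The wrist camera is an equidistant fisheye: a pixel r from the principal point sees the ray r / f radians off the axis. A picture is of the moment at which its call begins: read the wrist's pose just before it. camera_model takes no time and is no camera call.
- robot.finish_job(): hands the job in; it is judged then, once.
Trained networks look in the newest picture that a camera, given by its name, has taken for a name from the list of things; names that differ only in an ending like _2 or _b are one class to them, and where a whole thing is asked for, a point or a joint stands for the part that bears it (a point fixed in the world has none). Each returns a list of dicts, best first, with "conf" (0 to 1); they miss things now and then, are a little off and sometimes report something else, mostly with a low value. They report only what shows in the picture. A call takes as long as a camera call. They do not tell look-alikes from the thing itself.
- robot.look_for(camera, thing): "centre" ([x, y, z] in m, in the coordinates of the camera as it stood for that picture, good to about 4 mm: the middle of the surface that is visible of it).
- robot.mark_of(camera, thing): "centre" ([x, y, z] in m, in the coordinates of the camera as it stood for that picture, good to about 4 mm: a listed point, or the origin of a listed thing).
The state is a dict: "time_s": time; "qpos": joint angles; "dq": joint speeds; "joint_torque": joint torques, N m; "position": TCP position; "ee_rot": TCP orientation; "wrist_force": force on the tool from outside, world axes, zero at the start; "torque": the same for the moment, N m; "opening": finger opening in m; "gripper_force": force on a finger pad.
Only numpy, scipy, OpenCV 4.12 (cv2) and the standard library are available. Lean on these libraries where they do the work, as an engineer would, in place of code of your own. Each camera call takes 0.05 s, during which the arm holds its last target. There are 200 camera calls.

TASK

Take the red hold-down bar off the mould and lay it on the black rubber mat. For each white insulator in the mould, slide the top brown base plate sideways off the pile in the rack, one at a time, without lifting it while it is over the pile and without shifting the plates below, lay it in a yellow outline on the cork board, and lift the insulator out of its cavity and set it flat, centred and lengthwise, on that plate. Use no more plates than there are insulators, put the bar back in its cradles across the emptied mould at the end, and do not push the other things on the bench about.

Things in the scene. Friction and masses are not known exactly. Their poses are not given: they have to be found in the camera images.
- mould: fixed dark steel mould block 240 (x) x 120 (y) x 30 high, origin at the centre of its underside; three open cavities 14 deep (floor 16 above the bench) at x = -62, 0, +62, each long along the mould's y; a bright aluminium U cradle at each end (x = +-111, 18 long in x; notch 28 wide, its floor 55 and its cheeks' tops 69 above the bench, cheeks 52 over all in y)
- cradle (a point): point midway between the two cradles at the height of their notch floors (55 above the bench), where the bar's origin belongs; axes as the mould
- bar: red hold-down bar 240 (x) x 20 (y) x 12, with a black grip block 60 long, 18 wide and 24 high on top at its middle (top 36 above the bar's underside), 200 g; origin at the centre of its underside; at the start it lies in both cradles, 3 above the insulators' tops, so they cannot come out before it is taken away
- mat: fixed black rubber mat 60 (x) x 250 (y) x 4 thick, origin at the centre of its underside; the bar's place meanwhile, lying along the mat's y
- insulator1: white dog-bone antenna insulator, 84 long (own x), square in section: 36 x 36 at its 22 long end bosses, 26 x 26 at its waist (40 long, in the middle), about 120 g; any of its four sides may be up; origin at its centre. At the start in a cavity of the mould, lengthwise along the mould's y, its upper 22 standing proud, its centre 34 above the bench. Absent (None) in some starts
- insulator2: white dog-bone antenna insulator, 84 long (own x), square in section: 36 x 36 at its 22 long end bosses, 26 x 26 at its waist (40 long, in the middle), about 120 g; any of its four sides may be up; origin at its centre. At the start in a cavity of the mould, lengthwise along the mould's y, its upper 22 standing proud, its centre 34 above the bench. Absent (None) in some starts
- insulator3: white dog-bone antenna insulator, 84 long (own x), square in section: 36 x 36 at its 22 long end bosses, 26 x 26 at its waist (40 long, in the middle), about 120 g; any of its four sides may be up; origin at its centre. At the start in a cavity of the mould, lengthwise along the mould's y, its upper 22 standing proud, its centre 34 above the bench. Absent (None) in some starts
- rack: fixed grey rack for the pile of plates: base 170 (x) x 80 (y) x 8 thick, origin at the centre of its underside; an end wall 70 high closes its -x end and a yellow keeper lip (underside 61 above the bench) covers the plates' last 12 mm there; open at +x and at both sides, x being the length of the plates
- pile (a point): centre of the rack base's top face, 8 above the bench: the plates are piled on it; axes as the rack
- plate1: brown base plate 150 (x) x 60 (y) x 12 thick, 150 g; origin at the centre of its underside; two small brass dots on top. At the start the top one of the pile of four, lengthwise along the rack's x (underside 44 above the bench)
- plate2: brown base plate 150 (x) x 60 (y) x 12 thick, 150 g; origin at the centre of its underside; two small brass dots on top. At the start second from the top (underside 32 above the bench)
- plate3: brown base plate 150 (x) x 60 (y) x 12 thick, 150 g; origin at the centre of its underside; two small brass dots on top. At the start third from the top (underside 20 above the bench)
- plate4: brown base plate 150 (x) x 60 (y) x 12 thick, 150 g; origin at the centre of its underside; two small brass dots on top. The bottom one (underside 8 above the bench); it is never needed
- board: fixed cork board 170 (x) x 285 (y) x 8 thick, origin at the centre of its underside, with three yellow outlines
- bay1 (a point): centre of a yellow-outlined place on the cork board, on the board's top face 8 above the bench; its x runs along the length of the outline (160 x 70). The three places lie side by side, 92 apart along y
- bay2 (a point): centre of a yellow-outlined place on the cork board, on the board's top face 8 above the bench; its x runs along the length of the outline (160 x 70). The three places lie side by side, 92 apart along y
- bay3 (a point): centre of a yellow-outlined place on the cork board, on the board's top face 8 above the bench; its x runs along the length of the outline (160 x 70). The three places lie side by side, 92 apart along y
- mug: blue mug, radius 38, 90 high; leave it alone
- jar: jar, radius 30, 100 high; leave it alone
- driver: screwdriver lying on the bench, about 200 long; leave it alone
- mouse: grey round computer mouse, radius 31, 32 high; leave it alone
- tape: black roll of tape, radius 35, 24 high; leave it alone
Things that resemble listed ones, but are neither listed nor needed, are in the scene too. Leave any blue look-alike of the bar alone.

How it is judged:
By the outcome, as a careful person would: the job done as asked, in the order asked, and still so for the second after the job is handed in, with the robot touching nothing.
Of insulator1, insulator2, insulator3 only 2 to 3 are there at a start; the rules pass over those that are not, and their reading is None.
At some moment in a run one of insulator1, insulator2, insulator3 may be knocked a few centimetres aside while the robot is not near it.
Once in a run the grip may slacken for a moment while it holds something.
It also fails if it takes over 210 s, if anything falls off the work surface, if the arm or the gripper's body presses on something with over 40 N, if the wrist force passes 120 N, or if a joint passes its speed limit or range.

## Working session

There is one attempt and no reset: what is moved stays moved. The work goes in short steps, Python scripts to look and compute and a tool call to move; the robot and the scene stay as the last step left them, time stands still between calls to the robot, and variables do not carry over. Pictures are saved under pics/ and viewed, at most 14 in all, crops included, and the job is handed in when it is done.

Besides the shell and the picture viewer there is one more tool, called after ">>>" as name(argument=value, ...) on one line, values as JSON. carry_out: Moves the arm, as the interface text tells. Its arguments: {"type":"object","properties":{"increments":{"type":"array"},"grip_force":{"type":"number"}},"required":["increments"]}

```bash
mkdir -p pics
cat > h.py <<'E'
import numpy as np, cv2
from station import robot
from scipy.spatial.transform import Rotation as R
def shot(cam,name=None):
    im=robot.capture(cam)
    if name: cv2.imwrite(f'pics/{name}.png',im)
    return im
def toolT():
    s=robot.state(); q=s['ee_rot']; T=np.eye(4)
    T[:3,:3]=R.from_quat([q[1],q[2],q[3],q[0]]).as_matrix(); T[:3,3]=s['position']; return T
def camT(cam):
    m=robot.camera_model(cam)
    return toolT()@np.array(m['hand_eye']) if cam=='wrist' else np.array(m['cam_to_world'])
def find(cam,thing,f='mark_of'):
    T=camT(cam)
    return [(np.round((T@np.r_[d['centre'],1])[:3]*1000,0).astype(int).tolist(),round(d['conf'],2)) for d in getattr(robot,f)(cam,thing)]
def px(cam,p,T=None):  # world mm -> pixel
    m=robot.camera_model(cam); K=np.array(m['mtx']); T=camT(cam) if T is None else T
    c=np.linalg.inv(T)@np.r_[np.array(p)/1000,1]; c=c[:3]
    if cam=='wrist':
        r=np.hypot(c[0],c[1]); th=np.arctan2(r,c[2]); d=c[:2]/max(r,1e-9)*th
    else: d=c[:2]/c[2]
    return np.array([K[0,0]*d[0]+K[0,2],K[1,1]*d[1]+K[1,2]])
def ray(cam,uv,z,T=None): # pixel -> world mm at height z mm
    m=robot.camera_model(cam); K=np.array(m['mtx']); T=camT(cam) if T is None else T
    d=np.array([(uv[0]-K[0,2])/K[0,0],(uv[1]-K[1,2])/K[1,1]])
    if cam=='wrist':
        th=np.hypot(*d); v=np.r_[d/max(th,1e-9)*np.sin(th),np.cos(th)]
    else: v=np.r_[d,1]
    v=T[:3,:3]@v; o=T[:3,3]*1000
    return o+v*(z-o[2])/v[2]
E
python3 - <<'E'
from h import *
for c in ['scene','side','wrist']:
    shot(c,c+'0'); T=camT(c); print(c,np.round(T[:3,3],2).tolist(),np.round(T[:3,2],2).tolist())
    for t in ['mould','cradle','bar','mat','insulator1','rack','pile','plate1','board','bay1','mug','jar','driver','mouse','tape']:
        print(t,find(c,t))
print({k:np.round(v,3).tolist() for k,v in robot.state().items()})
E
```

```text
scene [1.38, 0.48, 1.01] [-0.66, -0.32, -0.68]
mould [([534, 75, 0], 0.94), ([600, -207, 0], 0.55)]
cradle [([537, 75, 51], 0.56)]
bar [([540, 82, 52], 0.79), ([159, 309, -1], 0.77), ([739, -14, -4], 0.19)]
mat [([443, -182, -2], 0.86), ([599, -298, 11], 0.56)]
insulator1 [([478, 80, 30], 0.71), ([600, 75, 37], 0.57)]
rack [([419, 285, 0], 0.57)]
pile [([422, 286, 6], 0.82)]
plate1 [([425, 279, 41], 0.63), ([420, 285, 6], 0.61)]
board [([604, -205, -3], 0.85), ([421, 283, 43], 0.22)]
bay1 [([604, -111, 6], 0.89), ([600, -298, 10], 0.89), ([598, -204, 4], 0.66)]
mug [([743, 135, -1], 0.92)]
jar [([741, -18, -1], 0.59)]
driver [([403, -394, -6], 0.65), ([747, 136, -2], 0.38)]
mouse [([595, 440, 1], 0.74)]
tape [([492, 486, 0], 0.81)]
side [0.21, 0.74, 0.89] [0.23, -0.64, -0.73]
mould [([535, 75, -3], 0.62), ([597, -202, 5], 0.57)]
cradle [([538, 77, 52], 0.96)]
bar [([537, 76, 57], 0.56), ([599, 75, 35], 0.18)]
mat [([443, -182, 2], 0.81), ([744, -15, 0], 0.6)]
insulator1 [([599, 72, 36], 0.81), ([479, 81, 37], 0.65)]
rack [([423, 283, -4], 0.87)]
pile [([425, 283, 16], 0.64)]
plate1 [
[... 488 characters left out ...]
.97]
mould []
cradle []
bar [([161, 303, 0], 0.76)]
mat [([446, -179, -2], 0.67)]
insulator1 []
rack []
pile [([600, -203, 15], 0.4)]
plate1 [([599, -203, 10], 0.7), ([601, -292, 9], 0.6)]
board [([599, -204, -2], 0.61)]
bay1 [([602, -201, 11], 0.95), ([601, -291, 6], 0.7)]
mug []
jar [([601, -203, -2], 0.65)]
driver []
mouse []
tape []
{'time_s': 2.4, 'qpos': [1.293, 0.379, 1.734, -0.0, 1.028, -0.033], 'dq': [0.001, 0.001, -0.002, -0.002, 0.0, -0.002], 'joint_torque': [0.001, -76.367, -43.473, 0.065, 0.039, 0.0], 'position': [0.17, 0.679, 0.405], 'ee_rot': [0.0, 0.122, 0.993, 0.0], 'wrist_force': [-0.125, 0.261, 0.204], 'torque': [-0.04, 0.01, 0.002], 'gripper_force': 0.0, 'opening': 0.091}
```

View pics/scene0.png

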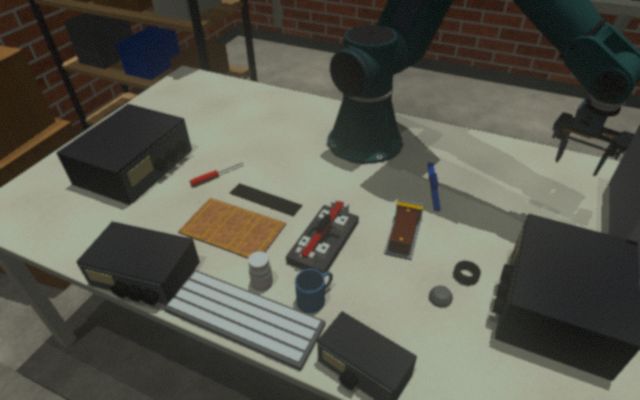

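View pics/side0.png

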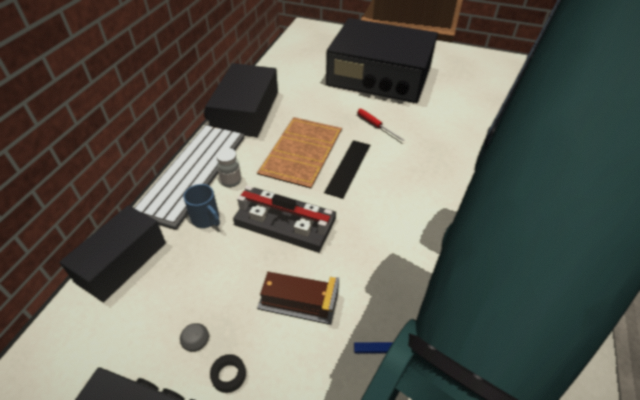

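The red bar (scene pixel ~(323,230)) lies in the mould cradles, the blue look-alike is at (433,187), the rack with pile and yellow lip is at (405,228), the cork board at (233,228) and the mat at (265,198). White insulators show on both sides of the bar. I'll move the wrist camera over the middle.

>>> carry_out(increments=[22,-39,10,2,91,22,-39,10,2,91,22,-39,10,2,91,22,-39,10,2,91,22,-39,10,2,91,22,-39,10,2,91,22,-39,10,2,91,22,-39,10,0,91])

```text
time_s: 3.07
position: [0.3299, 0.394, 0.4779]
ee_rot: [0.0, -0.001, 1.0, 0.0]
wrist_force: [1.3, 0.7, 0.3]
opening: 0.0911
gripper_force: 0.0
```

>>> carry_out(increments=[22,-39,0,0,91,22,-39,0,0,91,22,-39,0,0,91,22,-39,0,0,91,22,-39,0,0,91,22,-39,0,0,91,0,0,0,0,91,0,0,0,0,91])

```text
time_s: 3.73
position: [0.4531, 0.1764, 0.4775]
ee_rot: [0.0, 0.002, 1.0, 0.0]
wrist_force: [0.1, -0.1, 1.0]
opening: 0.0912
gripper_force: 0.0
```

Run:
```python
from h import *
c='wrist'; im=shot(c,'w1'); T=camT(c); print(np.round(T,3).tolist(), robot.camera_model(c)['mtx'])
print(np.round(toolT(),3).tolist(), robot.state()['qpos'])
for t in ['mould','cradle','bar','mat','insulator1','rack','pile','plate1','board','bay1','jar']:
    print(t,find(c,t))
cv2.imwrite('pics/w1b.png',cv2.resize(im,(800,500)))
```

```text
[[0.002, 0.969, 0.248, 0.382], [1.0, -0.002, 0.0, 0.177], [0.001, 0.248, -0.969, 0.459], [0.0, 0.0, 0.0, 1.0]] [[309.70691629   0.         319.12643729]
 [  0.         309.70691629 194.40333847]
 [  0.           0.           1.        ]]
[[-1.0, 0.002, 0.0, 0.452], [0.002, 1.0, 0.0, 0.178], [-0.0, 0.0, -1.0, 0.477], [0.0, 0.0, 0.0, 1.0]] [ 3.25974892e-01 -5.97546042e-02  2.10461528e+00  2.07095349e-04
  1.09666741e+00 -1.24242695e+00]
mould [([540, 80, 3], 0.74)]
cradle [([540, 80, 55], 0.92)]
bar []
mat [([440, -174, -5], 0.72)]
insulator1 [([473, 84, 38], 0.77), ([536, 80, 58], 0.52)]
rack []
pile []
plate1 [([417, 288, 40], 0.91)]
board []
bay1 [([603, -291, 7], 0.87), ([446, -177, -1], 0.55)]
jar []
```

View pics/w1b.png

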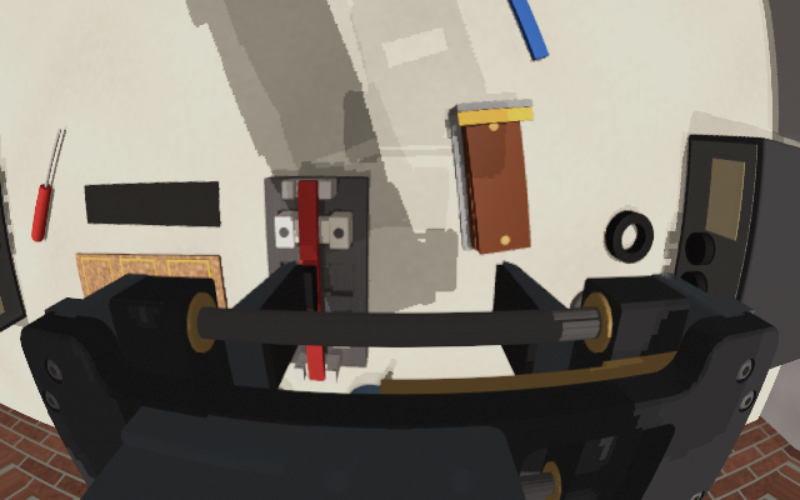

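The picture shows one insulator in the -x cavity (313,230), an apparently empty middle cavity (345,280), the pile at (497,190), the mat at (152,203), and the board at (150,278) partly hidden by the gripper. I'll shift the camera further out for a clear view.

>>> carry_out(increments=[30,-20,0,0,91,30,-20,0,0,91,30,-20,0,0,91,30,-20,0,0,91,30,-20,0,0,91,30,-20,0,0,91,30,-20,0,0,91,30,-20,0,0,91])

```text
time_s: 5.0
position: [0.6937, 0.0168, 0.4771]
ee_rot: [-0.0, 0.0, 1.0, 0.0]
wrist_force: [1.0, -0.5, 0.3]
opening: 0.0909
gripper_force: 0.0
```

>>> carry_out(increments=[25,0,0,0,91,25,0,0,0,91,0,0,0,0,91,0,0,0,0,91,0,0,0,0,91,0,0,0,0,91,0,0,0,0,91,0,0,0,0,91])

```text
time_s: 5.67
position: [0.7418, 0.0182, 0.4777]
ee_rot: [0.0, 0.0, 1.0, -0.0]
wrist_force: [-0.4, 0.2, -0.2]
opening: 0.091
gripper_force: 0.0
```

```bash
cat >> h.py <<'E'
def rect(cam,im,lo,hi,z,near,rad=200,T=None,k=3):
    """hsv mask -> largest contour near a world point, projected to height z: centre mm, size, yaw deg of long side"""
    hsv=cv2.cvtColor(im,cv2.COLOR_BGR2HSV); m=cv2.inRange(hsv,np.array(lo),np.array(hi))
    if lo[0]==0 and hi[0]<12: m|=cv2.inRange(hsv,np.array((172,lo[1],lo[2])),np.array((180,hi[1],hi[2])))
    m=cv2.morphologyEx(m,cv2.MORPH_CLOSE,np.ones((k,k)))
    cs,_=cv2.findContours(m,cv2.RETR_EXTERNAL,cv2.CHAIN_APPROX_NONE); out=[]
    for c in cs:
        if cv2.contourArea(c)<40: continue
        P=np.array([ray(cam,p[0],z,T)[:2] for p in c],np.float32)
        if np.linalg.norm(P.mean(0)-near)>rad: continue
        r=cv2.minAreaRect(P); w,h=r[1]; a=r[2]
        if w<h: w,h,a=h,w,a+90
        out.append((cv2.contourArea(c),np.round(r[0],1).tolist(),[round(w,1),round(h,1)],round((a+90)%180-90,1)))
    return sorted(out,reverse=True)[:3]
E
python3 - <<'E'
from h import *
c='wrist'; im=shot(c,'w2'); T=camT(c); print(np.round(toolT()[:3,3],3))
for t in ['mould','cradle','bar','mat','insulator1','rack','pile','plate1','board','bay1']:
    print(t,find(c,t))
print('bar',rect(c,im,(0,150,60),(8,255,255),67,(537,76)))
print('plate',rect(c,im,(4,90,60),(14,255,255),56,(425,284)))
print('board',rect(c,im,(9,90,60),(35,255,255),8,(600,-204),k=7))
print('yellow',rect(c,im,(20,130,90),(35,255,255),8,(600,-204),k=1))
print('lip',rect(c,im,(20,130,90),(35,255,255),65,(360,284),k=1))
print('mat',rect(c,im,(0,0,0),(180,255,60),4,(443,-182),60))
cv2.imwrite('pics/w2b.png',cv2.resize(im,(800,500)))
E
```

```text
[0.742 0.018 0.478]
mould [([538, 78, 3], 0.73)]
cradle [([540, 77, 55], 0.66)]
bar [([539, 78, 61], 0.56)]
mat [([600, -206, -4], 0.59), ([539, 76, 64], 0.22)]
insulator1 [([601, -204, 9], 0.74), ([594, 74, 36], 0.73)]
rack [([743, 132, 2], 0.22)]
pile []
plate1 []
board [([599, -201, -1], 0.83), ([601, -115, 6], 0.25)]
bay1 [([599, -112, 6], 0.77), ([601, -203, 13], 0.77), ([601, -296, 7], 0.77)]
bar [(1085.0, [586.2, 74.9], [140.9, 20.9], -1.5)]Traceback (most recent call last):
  File "<stdin>", line 6, in <module>
  File "h.py", line 40, in rect
    P=np.array([ray(cam,p[0],z,T)[:2] for p in c],np.float32)
                ~~~^^^^^^^^^^^^^^
  File "h.py", line 25, in ray
    m=robot.camera_model(cam); K=np.array(m['mtx']); T=camT(cam) if T is None else T
                                                       ~~~~^^^^^
  File "h.py", line 12, in camT
    m=robot.camera_model(cam)
ValueError: time passes only in moves, steps and waits
```

```bash
python3 - <<'E'
s=open('h.py').read()
s=s.replace("m=robot.camera_model(cam); K=np.array(m['mtx']);","K=KK(cam);")
s=s.replace("    hsv=cv2","    T=camT(cam) if T is None else T\n    hsv=cv2")
s=s.replace("def shot","import functools\n@functools.lru_cache\ndef KK(cam): return np.array(robot.camera_model(cam)['mtx'])\ndef shot",1)
open('h.py','w').write(s)
E
cat > m.py <<'E'
from h import *
def allm(c,im):
    T=camT(c)
    print('bar',rect(c,im,(0,150,50),(8,255,255),67,(537,76),T=T))
    print('plate',rect(c,im,(4,90,50),(14,255,255),56,(425,284),T=T))
    print('board',rect(c,im,(9,90,60),(35,255,255),8,(600,-204),k=7,T=T))
    print('yellow',rect(c,im,(20,130,90),(35,255,255),8,(600,-204),k=1,T=T))
    print('lip',rect(c,im,(20,130,90),(35,255,255),65,(360,284),k=1,T=T))
    print('mat',rect(c,im,(0,0,0),(180,255,60),4,(443,-182),60,T=T))
E
python3 - <<'E'
from m import *
im=cv2.imread('pics/w2.png'); allm('wrist',im)
for c in ['scene','side']: print(c); allm(c,cv2.imread(f'pics/{c}0.png'))
cv2.imwrite('pics/w2b.png',cv2.resize(im,(800,500)))
E
```

```text
bar [(1091.5, [586.1, 74.9], [141.0, 20.9], -1.5)]
plate [(350.0, [487.7, 293.1], [61.6, 25.0], -76.2), (49.5, [496.7, 272.6], [54.9, 29.7], -82.5)]
board [(16386.0, [599.7, -203.9], [285.5, 169.3], 89.9)]
yellow [(3823.0, [599.2, -205.2], [160.6, 71.4], -0.1), (2985.0, [599.0, -297.4], [161.0, 70.9], 0.1), (260.0, [599.6, -113.0], [161.4, 71.0], 0.1)]
lip []
mat []
scene
bar [(125.0, [615.4, 77.0], [89.7, 18.8], -3.0), (72.5, [463.2, 81.4], [73.3, 18.0], -0.5)]
plate [(644.5, [429.1, 286.5], [144.9, 60.2], 8.6)]
board [(3446.0, [604.4, -201.3], [284.7, 171.6], -89.7)]
yellow []
lip [(80.5, [352.5, 276.5], [76.8, 18.5], -83.0)]
mat [(623.0, [447.3, -175.7], [236.6, 48.2], 87.7)]
side
bar [(373.0, [536.3, 78.5], [235.9, 23.5], -1.9)]
plate [(1393.0, [427.8, 285.5], [134.0, 60.2], 8.1), (100.0, [419.5, 331.4], [119.5, 10.3], 9.2)]
board [(3296.5, [600.4, -202.5], [285.6, 168.8], 89.9)]
yellow []
lip [(156.0, [351.9, 275.5], [78.4, 13.1], -82.8)]
mat [(911.5, [443.3, -177.9], [240.6, 51.4], 87.3)]
```

View pics/w2b.png

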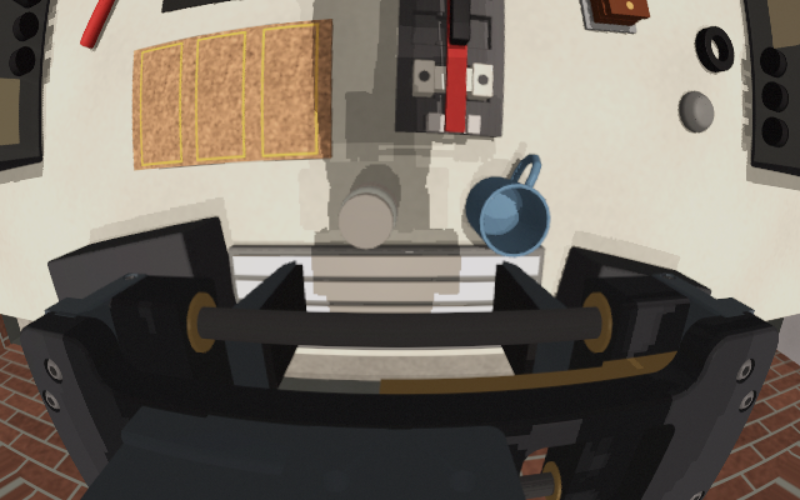

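The board is squarely aligned with bays at x≈599, y≈-113/-205/-297; the other insulator sits in the +x cavity at (452,78); the middle cavity at (425,22) looks empty. I'll get the plate and mat from the first wrist picture.

Run:
```python
import m; from m import *
T=np.array([[0.002,0.969,0.248,0.382],[1,-0.002,0,0.177],[0.001,0.248,-0.969,0.459],[0,0,0,1.]])
m.camT=lambda c:T
im=cv2.imread('pics/w1.png'); allm('wrist',im)
```

```text
bar [(1034.5, [488.0, 80.7], [143.3, 21.8], -1.4), (329.5, [629.3, 76.4], [49.5, 21.3], -4.9), (46.5, [459.7, 257.9], [38.6, 10.8], 2.5)]
plate [(4430.0, [425.1, 281.2], [139.9, 67.4], 7.8)]
board [(2953.0, [587.7, -201.2], [287.0, 150.0], 89.9)]
yellow [(60.0, [531.9, -111.5], [71.1, 25.7], -89.9)]
lip [(556.0, [347.9, 276.2], [79.3, 14.1], -82.4)]
mat [(3344.5, [440.9, -177.6], [248.2, 57.8], 87.5)]
```

>>> carry_out(increments=[-30,9,-25,-0.5,91,-30,9,-25,-0.5,91,-30,9,-25,-0.5,91,-30,9,-25,0,91,-30,9,-25,0,91,-30,9,-25,0,91,-25,5,-24,0,91,0,0,0,0,91])

```text
time_s: 6.88
position: [0.532, 0.0775, 0.2989]
ee_rot: [-0.004, 0.013, 1.0, -0.0]
wrist_force: [-0.3, 0.4, -0.9]
opening: 0.0906
gripper_force: 0.0
```

Run:
```python
from m import *
c='wrist'; im=shot(c,'w3'); T=camT(c); print(np.round(toolT()[:3,3]*1000,1))
print('bar',rect(c,im,(0,150,50),(8,255,255),67,(537,76),T=T))
for t in ['mould','cradle','bar','mat']: print(t,find(c,t))
```

```text
[534.9  77.4 301.3]
bar [(3530.0, [467.9, 79.0], [95.2, 20.1], -1.7), (553.0, [598.6, 75.5], [23.3, 19.7], -1.5), (76.5, [477.5, 244.0], [41.4, 3.5], 6.9)]
mould [([539, 77, 3], 0.69), ([448, -178, -1], 0.42)]
cradle [([548, 77, 62], 0.76)]
bar [([548, 78, 63], 0.68)]
mat [([452, -178, 5], 0.69), ([548, 76, 61], 0.6)]
```

>>> carry_out(increments=[2,0,-20,0,91,0,0,-12,0,91,0,0,-9,0,91,0,0,0,0,91,0,0,0,0,91,0,0,0,0,0,0,0,0,0,0,0,0,0,0,0], grip_force=40)

```text
time_s: 7.8
position: [0.5395, 0.0771, 0.263]
ee_rot: [0.0, 0.013, 1.0, 0.0]
wrist_force: [-0.6, -0.2, 0.4]
opening: 0.0738
gripper_force: 0.0
```

>>> carry_out(increments=[0,0,0,0,0,0,0,0,0,0,0,0,0,0,0,0,0,0,0,0,0,0,0,0,0,0,0,0,0,0,0,0,0,0,0,0,0,0,0,0])

```text
time_s: 8.47
position: [0.5393, 0.077, 0.2624]
ee_rot: [0.0, 0.013, 1.0, -0.0]
wrist_force: [0.3, 0.4, -0.1]
opening: 0.0203
gripper_force: 0.0
```

>>> carry_out(increments=[0,0,0,0,0,0,0,0,0,0,0,0,5,0,0,0,0,10,0,0,0,0,20,0,0,0,0,20,0,0,0,0,20,0,0,0,0,5,0,0])

```text
time_s: 9.13
position: [0.54, 0.0771, 0.3459]
ee_rot: [0.002, 0.013, 1.0, 0.0]
wrist_force: [0.9, 0.1, -1.7]
opening: 0.0179
gripper_force: 40.0
```

>>> carry_out(increments=[-4,-10,0,-5,0,-7,-20,0,-7,0,-7,-20,0,-7,0,-7,-20,0,-7,0,-7,-20,0,-7,0,-7,-20,0,-7,0,-7,-20,0,-7,0,-7,-20,0,-7,0])

```text
time_s: 9.8
position: [0.4857, -0.0738, 0.3423]
ee_rot: [-0.0, 0.468, 0.883, -0.0]
wrist_force: [-0.3, -0.3, -1.1]
opening: 0.0178
gripper_force: 40.0
```

>>> carry_out(increments=[-7,-20,0,-7,0,-7,-20,0,-7,0,-7,-20,0,-7,0,-7,-20,0,-7,0,-10,-20,0,-5,0,-7,-5,0,-4,0,0,0,0,0,0,0,0,0,0,0])

```text
time_s: 10.47
position: [0.4411, -0.178, 0.3423]
ee_rot: [-0.0, 0.722, 0.692, 0.0]
wrist_force: [-0.4, 0.5, -1.6]
opening: 0.0177
gripper_force: 40.0
```

Run:
```python
from m import *
c='wrist'; im=shot(c,'w4'); T=camT(c); s=robot.state(); print(np.round(toolT()*1000,1).tolist(),s['opening'],s['gripper_force'])
print(np.degrees(np.arctan2(T[1,0],T[0,0])), np.degrees(np.arctan2(-toolT()[0,1],toolT()[1,1])))
z=T[2,3]*1000
print('bar',rect(c,im,(0,150,50),(8,255,255),toolT()[2,3]*1000-195,toolT()[:2,3]*1000,T=T))
print('mat',rect(c,im,(0,0,0),(180,255,60),4,(443,-182),60,T=T))
for t in ['mat','bar']: print(t,find(c,t))
shot('side','s4')
```

```text
[[41.7, 999.1, 0.1, 441.4], [999.1, -41.7, 0.1, -177.7], [0.1, 0.1, -1000.0, 342.4], [0.0, 0.0, 0.0, 1000.0]] 0.0176564458223505 39.98109698295593
-2.367314973253495 -92.39226530598981
bar [(5311.5, [443.9, -103.4], [93.4, 20.4], 87.8), (267.0, [439.1, -224.9], [18.2, 8.2], -2.4)]
mat []
mat []
bar [([443, -173, 141], 0.62)]
```

View pics/w4.png

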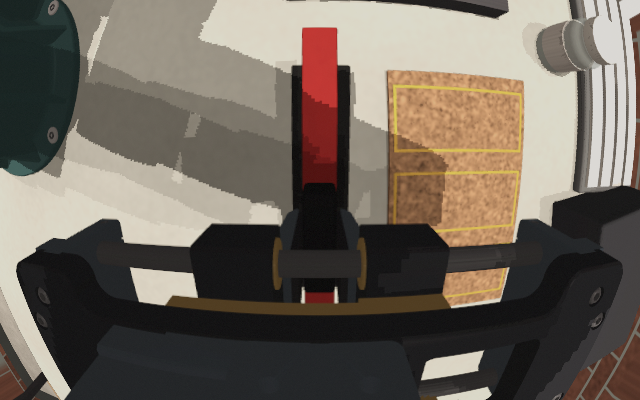

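The wrist view shows the bar (column 320) centred over the mat (columns 292–350) and parallel to it. I'll lower and release it.

>>> carry_out(increments=[0,0,-35,0,0,0,0,-35,0,0,0,0,-30,0,0,0,0,-15,0,0,0,0,-10,0,0,0,0,-4,0,0,0,0,0,0,0,0,0,0,0,0])

```text
time_s: 11.33
position: [0.4418, -0.178, 0.2142]
ee_rot: [0.001, 0.722, 0.692, 0.0]
wrist_force: [0.7, 0.1, -2.1]
opening: 0.0177
gripper_force: 40.0
```

>>> carry_out(increments=[0,0,0,0,0,0,0,0,0,60,0,0,0,0,60,0,0,0,0,60,0,0,0,0,60,0,0,30,0,60,0,0,40,0,91,0,0,40,0,91])

```text
time_s: 12.0
position: [0.4408, -0.1778, 0.3242]
ee_rot: [-0.001, 0.723, 0.691, -0.0]
wrist_force: [0.5, -0.6, 1.0]
opening: 0.0617
gripper_force: 0.0
```

>>> carry_out(increments=[12,15,10,7,91,12,30,10,7,91,12,30,10,7,91,12,30,10,7,91,12,30,10,7,91,12,30,10,7,91,12,30,10,7,91,12,30,6,7,91])

```text
time_s: 12.67
position: [0.5377, 0.0487, 0.4007]
ee_rot: [0.001, 0.31, 0.951, 0.0]
wrist_force: [0.1, -0.2, 0.3]
opening: 0.0909
gripper_force: 0.0
```

>>> carry_out(increments=[-7,33,0,7,91,-7,33,0,7,91,-7,33,0,7,91,-7,33,0,7,91,-7,33,0,7,91,-7,33,0,7,91,-7,30,0,2,91,0,0,0,0,91])

```text
time_s: 13.33
position: [0.4873, 0.2787, 0.3996]
ee_rot: [0.0, -0.068, 0.998, 0.0]
wrist_force: [-0.6, -0.9, 0.6]
opening: 0.091
gripper_force: 0.0
```

Run:
```python
from m import *
c='wrist'; im=shot(c,'w5'); T=camT(c); s=robot.state(); print(np.round(toolT()*1000,1).tolist()[:3],s['qpos'])
print('plate',rect(c,im,(4,90,50),(14,255,255),56,(425,284),T=T))
print('lip',rect(c,im,(20,130,90),(35,255,255),65,(360,284),k=1,T=T))
for t in ['rack','pile','plate1']: print(t,find(c,t))
a=shot('side'); b=shot('scene')
print('side',rect('side',a,(0,150,50),(8,255,255),16,(443,-180)))
for t in ['insulator1','bar','mat']: print(t,find('side',t),find('scene',t))
cv2.imwrite('pics/c5.png',np.hstack([cv2.resize(a[80:280,150:400],(500,400)),cv2.resize(b[150:300,180:360],(300,250)) if 0 else cv2.resize(b[150:280,180:330],(300,260)).copy() if 0 else cv2.resize(b[160:280,230:380],(300,400))]))
```

```text
[[-991.1, -133.4, -0.0, 487.6], [-133.4, 991.1, 0.1, 277.0], [-0.0, 0.1, -1000.0, 399.4]] [ 4.75015417e-01  1.68191661e-01  2.02084665e+00  1.24576166e-04
  9.52502653e-01 -1.22961727e+00]
plate [(7308.0, [425.2, 281.4], [140.8, 60.5], 7.4)]
lip [(953.5, [348.8, 273.0], [79.2, 14.3], -82.9)]
rack []
pile []
plate1 [([422, 285, 41], 0.63)]
side [(203.0, [446.4, -114.6], [127.2, 25.2], 88.2), (109.5, [439.6, -243.8], [94.2, 25.6], 88.9)]
insulator1 [([479, 82, 38], 0.79), ([600, 77, 34], 0.4), ([421, 285, -2], 0.4)] [([602, 78, 37], 0.81), ([478, 77, 33], 0.59)]
bar [([445, -178, 5], 0.97), ([159, 303, 3], 0.61)] [([446, -176, 1], 0.95), ([161, 305, 0], 0.5)]
mat [([447, -180, 2], 0.58)] [([446, -180, -1], 0.94), ([445, -175, 4], 0.17)]
```

View pics/c5.png

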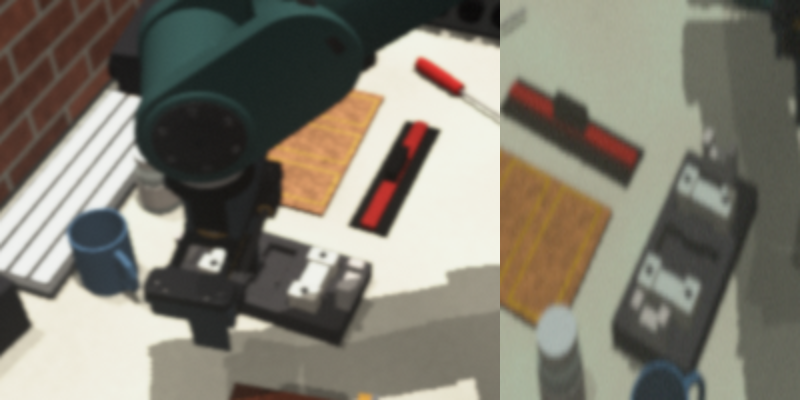

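View pics/w5.png

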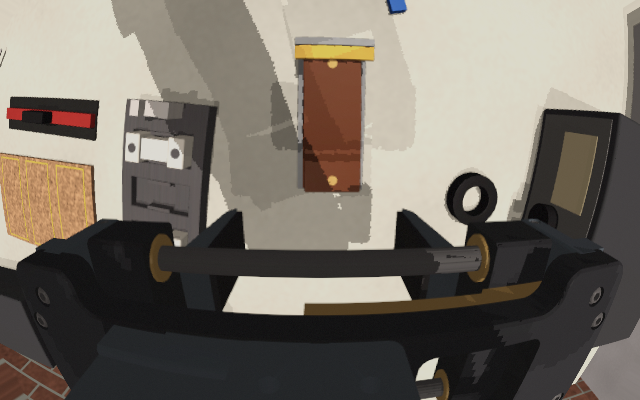

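The bar lies on the mat (left in the side crop), the middle cavity is empty, and only two insulators (outer cavities) exist. The plate's free end is at wrist pixel (332,190). So there are two plates to move, and I'll go above the first.

>>> carry_out(increments=[-13,1,-25,0,91,-13,1,-25,0,91,-13,1,-25,0,91,-13,1,-25,0,91,-13,0,-25,0,91,-2,0,-14,0,91,0,0,0,0,91,0,0,0,0,91])

```text
time_s: 14.6
position: [0.4215, 0.2791, 0.2603]
ee_rot: [-0.0, -0.065, 0.998, -0.0]
wrist_force: [0.6, 0.2, 0.4]
opening: 0.0908
gripper_force: 0.0
```

Run:
```python
from m import *
c='wrist'; im=shot(c,'w6'); T=camT(c); print(np.round(toolT()*1000,1).tolist()[:3])
print('plate',rect(c,im,(4,90,50),(14,255,255),56,(425,284),T=T))
print(find(c,'plate1'),find('side','plate1'),find('scene','plate1'))
```

```text
[[-991.5, -130.0, 0.6, 422.0], [-130.0, 991.5, 0.3, 279.3], [-0.7, 0.3, -1000.0, 261.1]]
plate [(7337.5, [385.3, 278.3], [60.1, 56.8], -81.8), (2300.0, [473.0, 290.1], [60.7, 32.0], -82.2), (750.0, [427.0, 283.9], [60.0, 18.4], -82.7)]
[([423, 285, 41], 0.79)] [([425, 287, 45], 0.87), ([423, 283, 7], 0.81), ([421, 281, 20], 0.71), ([422, 285, 28], 0.52)] [([422, 280, 45], 0.94), ([425, 285, 9], 0.5)]
```

>>> carry_out(increments=[-1,4,0,0,91,0,0,-14,0,91,0,0,-6,0,91,0,0,-3,0,91,0,0,0,0,91,0,0,0,0,91,0,0,0,0,91,0,0,0,0,91])

```text
time_s: 15.47
position: [0.4205, 0.2831, 0.2378]
ee_rot: [0.0, -0.065, 0.998, 0.0]
wrist_force: [-0.4, -0.8, -0.4]
opening: 0.0913
gripper_force: 0.0
```

>>> carry_out(increments=[0,0,0,0,50,0,0,0,0,50,0,0,0,0,50,0,0,0,0,50,0,0,0,0,50,0,0,0,0,50,0,0,0,0,50,0,0,0,0,50], grip_force=45)

```text
time_s: 16.13
position: [0.4204, 0.2831, 0.2374]
ee_rot: [0.0, -0.065, 0.998, 0.0]
wrist_force: [-0.6, -0.6, 1.2]
opening: 0.0598
gripper_force: 45.0
```

Run:
```python
from m import *
c='wrist'; im=shot(c,'w7'); T=camT(c); s=robot.state(); print(np.round(toolT()*1000,1).tolist()[:3],s['opening'],s['gripper_force'],s['wrist_force'])
print('plate',rect(c,im,(4,90,50),(14,255,255),56,(425,284),T=T))
```

```text
[[-991.5, -130.0, 0.0, 420.3], [-130.0, 991.5, 0.0, 283.1], [-0.0, 0.0, -1000.0, 237.4]] 0.05922907163581728 44.97654139995575 [-0.2242881   0.10153533  2.00054773]
plate [(8624.5, [381.0, 277.0], [60.3, 47.9], -82.8), (2330.5, [452.1, 286.7], [59.7, 18.9], -82.6), (144.0, [421.2, 295.6], [33.1, 2.6], -83.1)]
```

>>> carry_out(increments=[4,0.5,0,0,50,8,1,0,0,50,10,1.3,0,0,50,10,1.3,0,0,50,10,1.3,0,0,50,10,1.3,0,0,50,10,1.3,0,0,50,10,1.3,0,0,50])

```text
time_s: 16.85
position: [0.4929, 0.2924, 0.2374]
ee_rot: [-0.001, -0.065, 0.998, -0.0]
wrist_force: [-4.6, -1.5, 7.4]
opening: 0.0595
gripper_force: 45.0
```

>>> carry_out(increments=[13,1.7,0,0,50,13,1.7,0,0,50,13,1.7,0,0,50,13,1.7,0,0,50,13,1.7,0,0,50,13,1.7,0,0,50,13,1.7,0,0,50,8,1,0,0,50])

```text
time_s: 17.52
position: [0.5929, 0.3053, 0.2372]
ee_rot: [0.0, -0.065, 0.998, 0.0]
wrist_force: [0.4, 0.1, -1.8]
opening: 0.0595
gripper_force: 45.0
```

Run:
```python
from m import *
s=robot.state(); print(np.round(toolT()*1000,1).tolist()[:3],s['opening'],s['gripper_force'],s['wrist_force'])
c='wrist'; im=shot(c,'w8'); T=camT(c)
print('plate',rect(c,im,(4,90,50),(14,255,255),56,(590,305),T=T))
print('pile',rect(c,im,(4,90,50),(14,255,255),44,(425,284),T=T))
a=shot('side'); b=shot('scene')
cv2.imwrite('pics/c8.png',np.hstack([cv2.resize(a[180:380,150:400],(500,400)),cv2.resize(b[180:300,330:450],(300,400))]))
```

```text
[[-991.5, -129.8, 0.8, 592.9], [-129.8, 991.5, 0.2, 305.3], [-0.8, 0.1, -1000.0, 237.2]] 0.05947332822619129 44.977784156799316 [ 0.41096642  0.14338487 -1.77984973]
plate [(11339.0, [549.9, 298.8], [59.9, 59.7], -82.5), (6942.5, [480.7, 288.8], [55.8, 42.9], -82.6), (2336.5, [625.6, 309.2], [59.7, 18.9], -82.5)]
pile [(11339.0, [551.9, 299.1], [64.3, 64.1], -82.5), (6942.5, [477.5, 288.3], [59.9, 46.1], -82.6), (333.0, [598.6, 307.4], [59.7, 9.0], -82.7)]
```

View pics/c8.png

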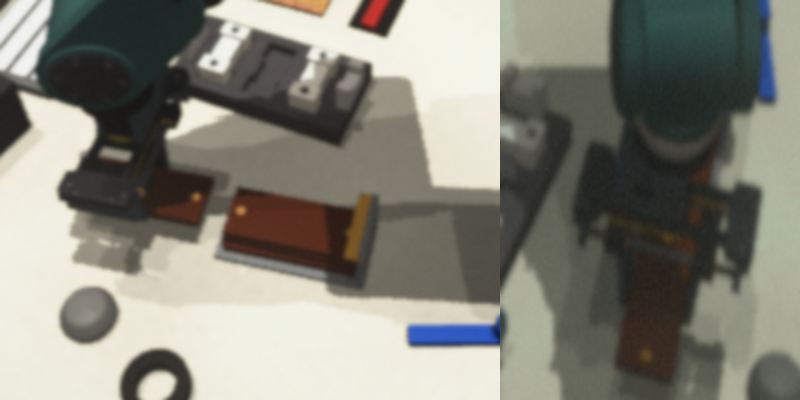

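Plate 1 is clear of the pile (a gap at about (228,215) in the crop) and the pile stays in the rack. I'll carry it to bay 1.

>>> carry_out(increments=[0,0,15,0,50,0,0,25,0,50,0,0,30,0,50,0,-10,25,-1,50,0,-20,0,-2,50,1,-30,0,-2,50,1,-30,0,-2.5,50,1,-30,0,0,50])

```text
time_s: 18.33
position: [0.5934, 0.1843, 0.3336]
ee_rot: [0.0, 0.001, 1.0, 0.0]
wrist_force: [0.9, -0.5, -1.2]
opening: 0.0599
gripper_force: 45.0
```

>>> carry_out(increments=[1,-35,0,0,50,1,-35,0,0,50,1,-35,0,0,50,0,-35,0,0,50,0,-35,0,0,50,0,-35,0,0,50,0,-35,0,0,50,0,-30,0,0,50])

```text
time_s: 19.0
position: [0.5965, -0.0915, 0.3335]
ee_rot: [0.0, 0.0, 1.0, -0.0]
wrist_force: [0.2, 1.1, -2.0]
opening: 0.0591
gripper_force: 45.0
```

>>> carry_out(increments=[0,-23,-20,0,50,0,0,-20,0,50,0,0,-20,0,50,0,0,-15,0,50,0,0,0,0,50,0,0,0,0,50,0,0,0,0,50,0,0,0,0,50])

```text
time_s: 19.67
position: [0.5977, -0.1126, 0.2589]
ee_rot: [0.001, 0.0, 1.0, -0.0]
wrist_force: [0.0, -0.1, -0.2]
opening: 0.0597
gripper_force: 45.0
```

Run:
```python
from m import *
s=robot.state(); print(np.round(toolT()*1000,1).tolist()[:3],s['opening'],s['gripper_force'],s['wrist_force'])
c='wrist'; im=shot(c,'w9'); T=camT(c)
z=s['position'][2]*1000-181.5; print(z)
print('plate',rect(c,im,(4,90,30),(12,255,200),z,(599,-113),T=T))
print('yellow',rect(c,im,(20,130,90),(35,255,255),8,(600,-204),k=1,T=T))
```

```text
[[-1000.0, 0.1, 1.8, 597.7], [0.1, 1000.0, -0.4, -112.6], [-1.8, -0.4, -1000.0, 258.9]] 0.059747351036527514 44.977794885635376 [ 0.0456599  -0.10329723 -0.23824662]
77.43052758932998
plate [(17776.0, [560.2, -115.1], [83.6, 75.1], -0.1), (2354.0, [629.8, -112.5], [64.4, 18.6], -90.0), (85.5, [574.8, -162.0], [12.1, 7.0], -83.7)]
yellow [(513.0, [566.9, -297.6], [96.8, 70.9], -0.1), (484.0, [565.4, -206.0], [93.2, 69.3], -0.5), (47.0, [559.2, -171.2], [37.5, 2.1], 0.2)]
```

View pics/w9.png

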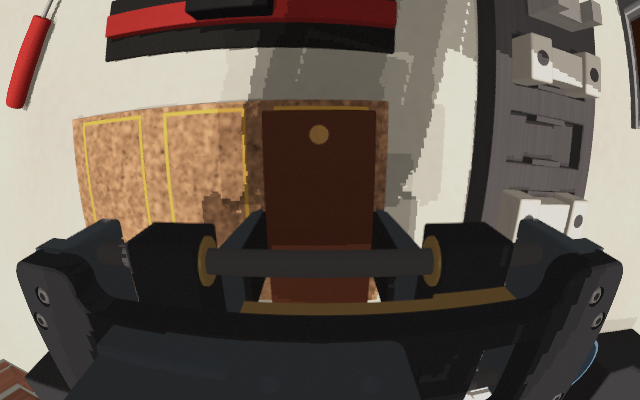

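The plate is held level over bay 1: the plate's far edge is at row 110 and the yellow outline is just visible beyond it. I'll lower and release.

>>> carry_out(increments=[1,0,-20,0,50,0,0,-18,0,50,0,0,-10,0,50,0,0,-5,0,50,0,0,-3.5,0,50,0,0,0,0,50,0,0,0,0,50,0,0,0,0,50])

```text
time_s: 20.38
position: [0.5986, -0.1128, 0.2016]
ee_rot: [0.0, 0.0, 1.0, -0.0]
wrist_force: [0.0, -0.0, -0.5]
opening: 0.0597
gripper_force: 45.0
```

>>> carry_out(increments=[0,0,0,0,74,0,0,0,0,74,0,0,0,0,74,0,0,0,0,74,0,0,20,0,74,0,0,30,0,74,0,0,30,0,91,0,0,30,0,91])

```text
time_s: 21.05
position: [0.5981, -0.1127, 0.312]
ee_rot: [-0.0, 0.0, 1.0, 0.0]
wrist_force: [-0.9, -0.5, -0.3]
opening: 0.0844
gripper_force: 0.0
```

Run:
```python
from m import *
s=robot.state(); print(np.round(toolT()*1000,1).tolist()[:3],s['opening'])
c='wrist'; im=shot(c,'w10'); T=camT(c)
print('plate',rect(c,im,(4,90,30),(12,255,200),20,(599,-113),T=T))
print('yellow',rect(c,im,(20,130,90),(35,255,255),8,(600,-204),k=1,T=T))
for t in ['plate1','bay1','insulator1']: print(t,find(c,t))
print(find('side','insulator1'))
```

```text
[[-1000.0, 0.5, -0.7, 598.1], [0.5, 1000.0, 0.1, -112.7], [0.7, 0.1, -1000.0, 312.0]] 0.08435927833196841
plate [(8914.0, [593.3, -113.7], [132.8, 62.2], 0.0), (1930.0, [556.6, -116.5], [103.6, 76.2], -90.0), (74.5, [581.0, -71.2], [12.9, 9.4], -75.4)]
yellow [(478.0, [589.0, -208.1], [133.5, 72.0], -0.3), (437.0, [579.4, -302.1], [114.8, 72.5], -0.3)]
plate1 [([600, -110, 11], 0.9), ([427, 280, 33], 0.82), ([422, 281, 12], 0.82), ([426, 278, 25], 0.63)]
bay1 [([604, -200, 15], 0.96), ([603, -295, 10], 0.79), ([543, 80, 61], 0.75), ([478, 79, 38], 0.29)]
insulator1 [([478, 82, 40], 0.89), ([595, 76, 39], 0.57)]
[([599, 77, 34], 0.92), ([479, 81, 40], 0.66), ([397, -397, 2], 0.35)]
```

Plate 1 lies squarely in bay 1 (its end 4.7 mm inside the outline's). Next, insulator in the +x cavity.

>>> carry_out(increments=[0,12,3,-7,91,0,12,3,-7,91,0,12,3,-7,91,0,12,3,-7,91,0,12,3,-7,91,0,12,3,-7,91,0,12,0,-7,91,0,12,0,-7,91])

```text
time_s: 21.97
position: [0.5979, -0.0161, 0.3273]
ee_rot: [-0.001, 0.472, 0.881, -0.0]
wrist_force: [0.3, -0.1, -0.2]
opening: 0.0911
gripper_force: 0.0
```

>>> carry_out(increments=[0,12,0,-7,60,0,12,0,-7,60,0,12,0,-7,60,0,12,0,-7,60,0,4,0,-7,60,0,0,0,-0.5,60,0,0,0,0,60,0,0,0,0,60])

```text
time_s: 22.63
position: [0.5981, 0.0349, 0.328]
ee_rot: [-0.0, 0.715, 0.699, -0.001]
wrist_force: [0.6, 0.2, 0.1]
opening: 0.0603
gripper_force: 0.0
```

Run:
```python
from m import *
s=robot.state(); print(np.round(toolT()*1000,1).tolist()[:3],s['opening'])
c='wrist'; im=shot(c,'w11'); T=camT(c)
for p in [(600,75)]: print('ins',rect(c,im,(0,0,130),(180,60,255),50,p,60,T=T,k=1))
print(find(c,'insulator1'),find(c,'insulator1','look_for'),find(c,'mould'))
```

```text
[[22.7, 999.7, -1.4, 598.1], [999.7, -22.7, -0.1, 34.9], [-0.1, -1.4, -1000.0, 328.0]] 0.060286906822355005
ins [(1901.0, [598.9, 95.2], [45.6, 35.7], 88.4), (127.5, [582.8, 45.0], [19.5, 5.2], 87.8)]
[([476, 81, 38], 0.93), ([594, 76, 40], 0.91), ([538, 78, 3], 0.41)] [([481, 80, 49], 0.93), ([591, 77, 54], 0.58), ([596, -81, 20], 0.39)] [([539, 80, 3], 0.88)]
```

View pics/w11.png

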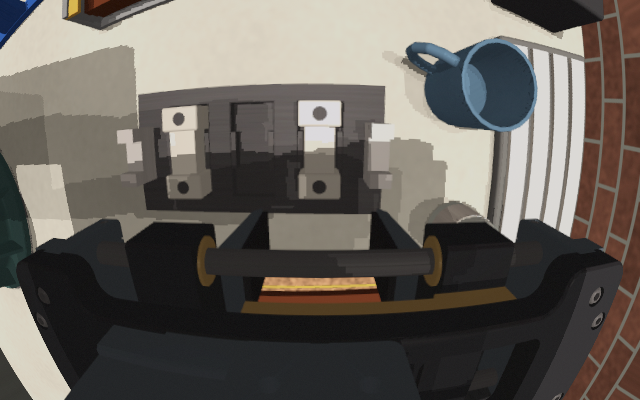

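The wrist view shows both insulators; the boss holes sit at (320,112)/(319,187) for the +x one and (179,119)/(183,187) for the -x one.

Run:
```python
from m import *
T=camT('wrist')
for a,b in [((320,112),(319,187)),((179,119),(183,187))]:
    p,q=ray('wrist',a,52,T)[:2],ray('wrist',b,52,T)[:2]; d=p-q
    print(p.round(1),q.round(1),((p+q)/2).round(1),np.linalg.norm(d).round(1),np.degrees(np.arctan2(d[1],d[0])).round(1))
```

```text
[600.1 107.7] [597.7  44.2] [598.9  76. ] 63.6 87.8
[475.4 109.6] [473.3  47.8] [474.4  78.7] 61.9 88.0
```

>>> carry_out(increments=[1,20,-10,-0.5,42,0,21,-10,0,42,0,0,-20,0,42,0,0,-20,0,42,0,0,-15,0,42,0,0,0,0,42,0,0,0,0,42,0,0,0,0,42])

```text
time_s: 23.5
position: [0.5997, 0.0761, 0.2548]
ee_rot: [0.0, 0.719, 0.695, 0.0]
wrist_force: [0.3, 0.7, 0.1]
opening: 0.0419
gripper_force: 0.0
```

Run:
```python
from m import *
s=robot.state(); print(np.round(toolT()*1000,1).tolist()[:3],s['opening'])
c='wrist'; im=shot(c,'w12'); T=camT(c)
for p in [(600,75)]: print('ins',rect(c,im,(0,0,130),(180,60,255),52,p,60,T=T,k=1))
```

```text
[[35.2, 999.4, 0.9, 599.7], [999.4, -35.2, 0.1, 76.1], [0.1, 0.9, -1000.0, 254.8]] 0.04186457220906195
ins [(668.5, [597.9, 22.5], [60.4, 8.3], -2.1), (236.5, [597.7, 36.9], [33.6, 4.9], -1.9), (194.0, [592.6, 81.0], [29.5, 4.0], -89.7)]
```

View pics/w12.png

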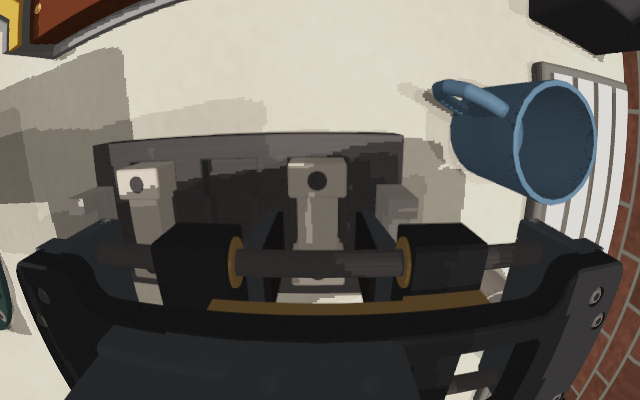

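The insulator boss is centred between the fingers (columns 288–347). Descending and gripping.

>>> carry_out(increments=[-0.5,0,-15,0,42,0,0,-10,0,42,0,0,-4.5,0,42,0,0,0,0,42,0,0,0,0,42,0,0,0,0,15,0,0,0,0,15,0,0,0,0,15], grip_force=40)

```text
time_s: 24.22
position: [0.599, 0.0763, 0.2248]
ee_rot: [0.0, 0.719, 0.695, 0.0]
wrist_force: [0.3, 0.4, 0.4]
opening: 0.0256
gripper_force: 40.0
```

>>> carry_out(increments=[0,0,0,0,15,0,0,0,0,15,0,0,0,0,15,0,0,0,0,15,0,0,5,0,15,0,0,10,0,15,0,0,15,0,15,0,0,0,0,15])

```text
time_s: 24.88
position: [0.5996, 0.0764, 0.2571]
ee_rot: [0.001, 0.719, 0.695, 0.001]
wrist_force: [0.9, 0.2, -0.7]
opening: 0.0257
gripper_force: 40.0
```

>>> carry_out(increments=[0,0,25,0,15,0,0,20,0,15,0,-8,0,4,15,0,-14,0,7,15,0,-14,0,7,15,0,-14,0,7,15,0,-14,0,7,15,0,-14,0,7,15])

```text
time_s: 25.55
position: [0.5987, -0.0024, 0.2994]
ee_rot: [0.0, 0.444, 0.896, 0.0]
wrist_force: [0.4, -0.1, -2.0]
opening: 0.0259
gripper_force: 40.0
```

>>> carry_out(increments=[0,-16,0,7,15,0,-16,0,7,15,0,-16,0,7,15,0,-16,0,7,15,0,-16,0,7,15,0,-16,0,7,15,0,-15,0,7,15,0,0,0,4,15])

```text
time_s: 26.22
position: [0.5988, -0.1148, 0.2994]
ee_rot: [0.0, -0.003, 1.0, -0.0]
wrist_force: [0.2, 0.7, -0.5]
opening: 0.0259
gripper_force: 40.0
```

>>> carry_out(increments=[0,0,-15,0,15,0,0,-10,0,15,0,0,0,0,15,0,0,0,0,15,0,0,0,0,15,0,0,0,0,15,0,0,0,0,15,0,0,0,0,15])

```text
time_s: 26.88
position: [0.599, -0.1127, 0.2748]
ee_rot: [0.0, 0.0, 1.0, -0.0]
wrist_force: [-0.4, -0.3, -2.0]
opening: 0.0256
gripper_force: 40.0
```

Run:
```python
from m import *
s=robot.state(); t=toolT(); print(np.round(t*1000,1).tolist()[:3],s['opening'],s['gripper_force'],np.degrees(np.arctan2(-t[0,1],t[1,1])))
c='wrist'; im=shot(c,'w13'); T=camT(c)
zt=s['position'][2]*1000-224.7+52
print('ins',rect(c,im,(0,0,130),(180,60,255),zt,(580,-113),60,T=T,k=1))
print(find(c,'insulator1'),find(c,'plate1'))
```

```text
[[-1000.0, 0.4, 0.6, 599.0], [0.4, 1000.0, -0.1, -112.7], [-0.6, -0.1, -1000.0, 274.8]] 0.0255668237761652 39.99506056308746 -0.024020027452281472
ins [(725.0, [626.4, -113.6], [30.8, 14.8], 90.0)]
[([446, -180, 0], 0.74), ([595, -113, 89], 0.6), ([474, 82, 37], 0.56)] [([421, 284, 8], 0.8)]
```

View pics/w13.png

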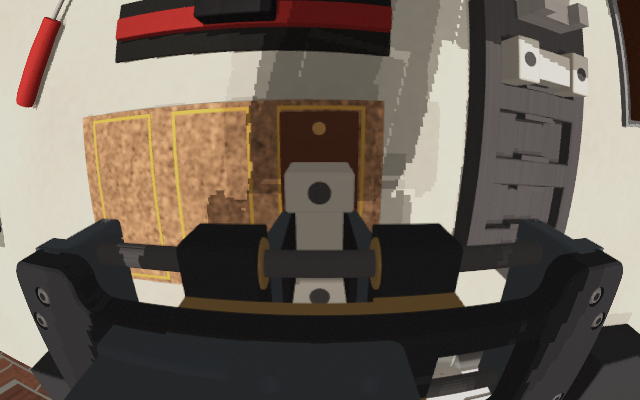

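The insulator is held lengthwise over the plate, with holes at (319,192) and (319,297). I'll check its centring.

Run:
```python
from m import *
T=camT('wrist'); zt=102
print([ray('wrist',p,z,T)[:2].round(1).tolist() for p,z in [((319,192),zt),((319,297),zt),((319,163),zt),((319,128),20),((319,108),20)]])
```

```text
[[566.7, -113.6], [629.9, -113.6], [551.7, -113.6], [537.1, -113.6], [521.9, -113.6]]
```

>>> carry_out(increments=[0.5,0,-15,0,15,0,0,-15,0,15,0,0,-10,0,15,0,0,-4,0,15,0,0,-2,0,15,0,0,0,0,15,0,0,0,0,15,0,0,0,0,15])

```text
time_s: 27.7
position: [0.5988, -0.1126, 0.2282]
ee_rot: [-0.002, 0.0, 1.0, 0.0]
wrist_force: [-12.7, 3.8, 21.6]
opening: 0.0257
gripper_force: 40.0
```

>>> carry_out(increments=[0,0,0,0,46,0,0,0,0,46,0,0,0,0,46,0,0,0,0,46,0,0,15,0,46,0,0,25,0,46,0,0,30,0,46,0,0,30,0,91])

```text
time_s: 28.37
position: [0.5991, -0.1127, 0.3301]
ee_rot: [-0.0, 0.0, 1.0, 0.0]
wrist_force: [1.0, -0.2, 0.6]
opening: 0.0502
gripper_force: 0.0
```

>>> carry_out(increments=[20,10,15,0,91,20,20,15,0,91,10,30,15,0,91,0,35,15,0,91,0,0,0,0,91,0,0,0,0,91,0,0,0,0,91,0,0,0,0,91])

```text
time_s: 29.03
position: [0.649, -0.0185, 0.3882]
ee_rot: [-0.0, 0.001, 1.0, -0.0]
wrist_force: [0.3, 0.1, -0.2]
opening: 0.091
gripper_force: 0.0
```

Run:
```python
from m import *
s=robot.state(); t=toolT(); print(np.round(t*1000,1).tolist()[:3],s['opening'])
c='wrist'; im=shot(c,'w14'); T=camT(c)
print('ins',rect(c,im,(0,0,120),(180,60,255),56,(599,-113),60,T=T,k=1))
print('plate',rect(c,im,(4,90,30),(12,255,200),20,(599,-113),T=T))
print('yellow',rect(c,im,(20,130,90),(35,255,255),8,(600,-204),k=1,T=T))
print(find(c,'insulator1'),find(c,'plate1'))
for v in ['side','scene']: shot(v); print(find(v,'insulator1'))
```

```text
[[-1000.0, 1.0, -0.6, 649.0], [1.0, 1000.0, -0.1, -18.5], [0.6, -0.1, -1000.0, 388.2]] 0.09099129756392237
ins [(2147.0, [596.4, -111.3], [83.9, 39.4], -0.4)]
plate [(3402.5, [598.4, -111.7], [148.0, 64.4], 0.4), (603.0, [580.9, -67.8], [94.9, 13.7], -0.7), (143.5, [598.6, -140.6], [42.7, 6.4], 0.3)]
yellow [(5885.0, [599.1, -205.3], [161.6, 70.9], -0.1), (4287.5, [598.6, -297.6], [160.9, 70.8], -0.1), (65.0, [520.5, -126.0], [42.5, 3.8], -89.9)]
[([477, 81, 38], 0.72), ([592, -110, 41], 0.71)] [([422, 279, 22], 0.95), ([600, -108, 6], 0.73), ([422, 282, 9], 0.64), ([399, -396, 2], 0.52), ([539, 77, 3], 0.15)]
[([477, 81, 36], 0.95), ([604, -113, 12], 0.71), ([596, -112, 42], 0.58)]
[([601, -111, 40], 0.67), ([478, 81, 30], 0.57)]
```

View pics/w14.png

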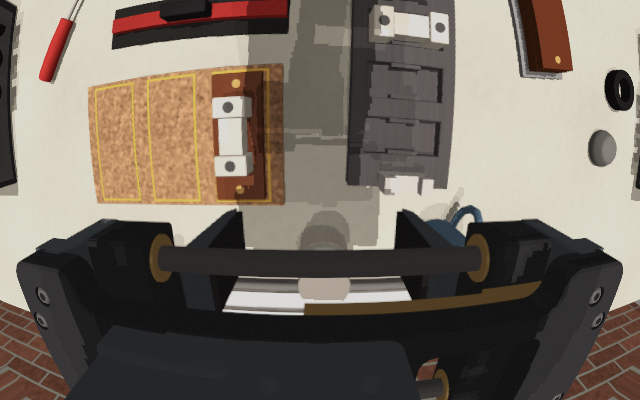

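Insulator 1 stands flat on plate 1 inside bay 1: holes at (229,107)/(230,167), dots at (236,83)/(239,189). Let me check the centring.

Run:
```python
from m import *
T=camT('wrist')
for z,a,b in [(56,(228.5,107),(230,167)),(20,(236,83),(239.5,189))]:
    p,q=[ray('wrist',u,z,T)[:2] for u in (a,b)]; print(p.round(1),q.round(1),((p+q)/2).round(1),np.linalg.norm(p-q).round(1))
```

```text
[ 566.3 -112. ] [ 629.3 -112.7] [ 597.8 -112.3] 63.0
[ 537.5 -113.3] [ 661.7 -113.3] [ 599.6 -113.3] 124.2
```

Within 2 mm, so it's good. Back to the pile for plate 2.

>>> carry_out(increments=[-10,20,2,1,91,-16,30,2,1,91,-16,30,2,1,91,-16,30,2,1,91,-16,30,2,1,91,-16,30,2,1,91,-16,30,0,1,91,-16,30,0,0.5,91])

```text
time_s: 30.05
position: [0.5264, 0.2134, 0.4006]
ee_rot: [0.0, -0.066, 0.998, 0.0]
wrist_force: [0.5, 0.5, 0.3]
opening: 0.0909
gripper_force: 0.0
```

>>> carry_out(increments=[-16,30,0,0,91,-16,30,0,0,91,-10,10,0,0,91,0,0,0,0,91,0,0,0,0,91,0,0,0,0,91,0,0,0,0,91,0,0,0,0,91])

```text
time_s: 30.72
position: [0.4859, 0.2814, 0.4004]
ee_rot: [0.0, -0.065, 0.998, -0.0]
wrist_force: [-0.7, -0.7, -0.4]
opening: 0.0907
gripper_force: 0.0
```

Run:
```python
from m import *
c='wrist'; im=shot(c,'w15'); T=camT(c); s=robot.state(); print(np.round(toolT()*1000,1).tolist()[:3])
print('plate',rect(c,im,(4,90,50),(14,255,255),44,(425,284),T=T))
print('lip',rect(c,im,(20,130,90),(35,255,255),65,(360,284),k=1,T=T))
for t in ['plate1','insulator1']: print(t,find(c,t))
```

```text
[[-991.7, -128.8, -0.0, 485.8], [-128.8, 991.7, -0.1, 281.5], [0.0, -0.1, -1000.0, 400.3]]
plate [(6748.0, [423.3, 282.2], [141.5, 60.4], 7.2)]
lip [(957.5, [348.3, 275.2], [79.3, 14.3], -83.0)]
plate1 [([596, -107, 7], 0.82), ([421, 283, 29], 0.79)]
insulator1 [([593, -112, 43], 0.9), ([475, 80, 36], 0.77)]
```

>>> carry_out(increments=[-13,0.5,-25,0,91,-13,0.5,-25,0,91,-13,0.5,-25,0,91,-13,0,-25,0,91,-13,0,-25,0,91,-0.5,0,-20,0,91,0,0,-7,0,91,0,0,0,0,91])

```text
time_s: 31.53
position: [0.4197, 0.2835, 0.2472]
ee_rot: [-0.001, -0.065, 0.998, -0.001]
wrist_force: [-0.4, -0.4, -0.5]
opening: 0.0908
gripper_force: 0.0
```

Run:
```python
from m import *
c='wrist'; im=shot(c,'w16'); T=camT(c); print(np.round(toolT()*1000,1).tolist()[:3])
print('plate',rect(c,im,(4,90,50),(14,255,255),44,(425,284),T=T))
```

```text
[[-991.5, -129.9, -0.6, 420.3], [-129.9, 991.5, -0.4, 283.8], [0.6, -0.3, -1000.0, 248.4]]
plate [(7267.0, [386.0, 277.3], [60.4, 55.0], -82.6), (2386.0, [471.7, 288.0], [60.2, 32.1], -82.4), (822.0, [425.6, 282.5], [59.9, 18.3], -82.5)]
```

>>> carry_out(increments=[0,-1.5,0,0,91,0,0,-13,0,91,0,0,-6,0,91,0,0,-3,0,91,0,0,0,0,91,0,0,0,0,91,0,0,0,0,91,0,0,0,0,91])

```text
time_s: 32.25
position: [0.42, 0.2823, 0.2268]
ee_rot: [0.0, -0.065, 0.998, 0.0]
wrist_force: [-0.1, 0.3, -0.1]
opening: 0.0914
gripper_force: 0.0
```

>>> carry_out(increments=[0,0,0,0,50,0,0,0,0,50,0,0,0,0,50,0,0,0,0,50,0,0,0,0,50,0,0,0,0,50,0,0,0,0,50,0,0,0,0,50], grip_force=45)

```text
time_s: 32.92
position: [0.4198, 0.2823, 0.2264]
ee_rot: [-0.0, -0.065, 0.998, -0.0]
wrist_force: [-1.1, -0.3, 1.6]
opening: 0.0596
gripper_force: 45.0
```

>>> carry_out(increments=[4,0.5,0,0,50,8,1,0,0,50,10,1.3,0,0,50,10,1.3,0,0,50,10,1.3,0,0,50,10,1.3,0,0,50,10,1.3,0,0,50,10,1.3,0,0,50])

```text
time_s: 33.58
position: [0.4925, 0.2916, 0.2264]
ee_rot: [-0.001, -0.065, 0.998, -0.0]
wrist_force: [-5.2, -1.0, 6.7]
opening: 0.0596
gripper_force: 45.0
```

>>> carry_out(increments=[13,1.7,0,0,50,13,1.7,0,0,50,13,1.7,0,0,50,13,1.7,0,0,50,13,1.7,0,0,50,13,1.7,0,0,50,13,1.7,0,0,50,8,1,0,0,50])

```text
time_s: 34.25
position: [0.5925, 0.3046, 0.2262]
ee_rot: [0.0, -0.065, 0.998, 0.0]
wrist_force: [-0.3, -1.3, -1.3]
opening: 0.0595
gripper_force: 45.0
```

Run:
```python
from m import *
s=robot.state(); print(np.round(toolT()*1000,1).tolist()[:3],s['opening'],s['gripper_force'],s['wrist_force'])
c='wrist'; im=shot(c,'w17'); T=camT(c)
print('plate',rect(c,im,(4,90,50),(14,255,255),44,(590,305),T=T))
shot('side'); print(find('side','plate1'))
```

```text
[[-991.5, -129.8, 0.9, 592.5], [-129.8, 991.5, 0.3, 304.6], [-1.0, 0.2, -1000.0, 226.2]] 0.05951110432359754 44.971336126327515 [-0.27928315 -1.31962849 -1.32503174]
plate [(11435.0, [550.6, 298.8], [63.1, 59.8], 7.2), (7232.5, [478.7, 288.8], [57.5, 41.5], -83.1), (2314.0, [625.9, 308.2], [59.9, 19.0], -82.6)]
[([424, 286, 7], 0.74), ([423, 280, 22], 0.67), ([596, 307, 31], 0.57)]
```

>>> carry_out(increments=[0,0,15,0,50,0,0,25,0,50,0,0,30,0,50,0,-10,30,-1,50,0,-20,7,-2,50,1,-30,0,-2,50,1,-40,0,-2.5,50,1,-40,0,0,50])

```text
time_s: 35.07
position: [0.5928, 0.1636, 0.3348]
ee_rot: [0.0, 0.001, 1.0, 0.0]
wrist_force: [0.9, -0.4, -1.7]
opening: 0.0592
gripper_force: 45.0
```

>>> carry_out(increments=[1,-40,0,0,50,1,-40,0,0,50,1,-40,0,0,50,0,-40,0,0,50,0,-40,0,0,50,0,-40,0,0,50,0,-40,0,0,50,0,-40,0,0,50])

```text
time_s: 35.73
position: [0.5959, -0.1571, 0.3346]
ee_rot: [0.0, 0.0, 1.0, -0.0]
wrist_force: [0.6, 0.5, -1.5]
opening: 0.0594
gripper_force: 45.0
```

>>> carry_out(increments=[0,-40,0,0,50,0,-40,0,0,50,0,-30,0,0,50,0,-20,0,0,50,0,-12,0,0,50,0,0,-20,0,50,0,0,-15,0,50,0,0,0,0,50])

```text
time_s: 36.4
position: [0.5956, -0.2962, 0.2955]
ee_rot: [-0.002, 0.0, 1.0, 0.001]
wrist_force: [-0.6, 0.6, -1.2]
opening: 0.0598
gripper_force: 45.0
```

Run:
```python
from m import *
s=robot.state(); t=toolT(); print(np.round(t*1000,1).tolist()[:3],s['opening'],s['gripper_force'])
c='wrist'; im=shot(c,'w18'); T=camT(c)
z=s['position'][2]*1000-226.2+44
print('plate',z,rect(c,im,(4,90,30),(12,255,200),z,(599,-297),T=T))
print('yellow',rect(c,im,(20,130,90),(35,255,255),8,(600,-204),k=1,T=T))
for v in ['side','scene']: shot(v); print(find(v,'insulator1'))
```

```text
[[-1000.0, 0.1, -4.1, 595.6], [0.1, 1000.0, 2.3, -296.2], [4.1, 2.3, -1000.0, 295.5]] 0.059758211811132916 44.971336126327515
plate 113.31122067597545 [(15911.5, [559.9, -294.2], [81.6, 66.0], -0.2), (2938.5, [555.8, -181.3], [62.2, 42.7], -0.8), (2301.0, [628.6, -297.0], [60.9, 18.7], -90.0)]
yellow [(152.5, [576.3, -144.4], [93.0, 3.5], 0.0), (102.5, [521.5, -108.9], [67.0, 4.3], 88.6), (98.5, [591.0, -169.7], [64.4, 3.3], 0.3)]
[([598, -110, 40], 0.86), ([479, 81, 35], 0.81), ([537, 73, 54], 0.56)]
[([480, 81, 33], 0.62), ([601, -114, 43], 0.57)]
```

>>> carry_out(increments=[0,0,-25,0,50,0,0,-25,0,50,0,0,-20,0,50,0,0,-10,0,50,0,0,-5,0,50,0,0,0,0,50,0,0,0,0,50,0,0,0,0,50])

```text
time_s: 37.32
position: [0.5973, -0.2978, 0.2148]
ee_rot: [0.001, 0.0, 1.0, -0.0]
wrist_force: [-0.1, 1.2, -1.0]
opening: 0.0599
gripper_force: 45.0
```

>>> carry_out(increments=[1,0.5,-5,0,50,0,0,-4,0,50,0,0,-3,0,50,0,0,0,0,50,0,0,0,0,50,0,0,0,0,50,0,0,0,0,50,0,0,0,0,50])

```text
time_s: 37.98
position: [0.5981, -0.2971, 0.2021]
ee_rot: [0.0, 0.0, 1.0, 0.0]
wrist_force: [-2.2, 2.6, 10.9]
opening: 0.0596
gripper_force: 45.0
```

>>> carry_out(increments=[0,0,0,0,74,0,0,0,0,74,0,0,0,0,74,0,0,0,0,74,0,0,20,0,74,0,0,30,0,74,0,0,30,0,91,0,0,30,0,91])

```text
time_s: 38.65
position: [0.5976, -0.297, 0.3123]
ee_rot: [-0.0, 0.0, 1.0, 0.0]
wrist_force: [-0.0, -0.5, -0.6]
opening: 0.0848
gripper_force: 0.0
```

>>> carry_out(increments=[20,10,15,0,91,20,20,15,0,91,10,30,15,0,91,0,35,15,0,91,0,0,0,0,91,0,0,0,0,91,0,0,0,0,91,0,0,0,0,91])

```text
time_s: 39.32
position: [0.6475, -0.2028, 0.3707]
ee_rot: [-0.0, 0.001, 1.0, 0.0]
wrist_force: [-0.8, -0.5, -0.6]
opening: 0.0908
gripper_force: 0.0
```

Run:
```python
from m import *
s=robot.state(); t=toolT(); print(np.round(t*1000,1).tolist()[:3],s['opening'])
c='wrist'; im=shot(c,'w19'); T=camT(c)
print('plate',rect(c,im,(4,90,30),(12,255,200),20,(599,-297),T=T))
print('yellow',rect(c,im,(20,130,90),(35,255,255),8,(600,-204),k=1,T=T))
print('ins',rect(c,im,(0,0,120),(180,60,255),56,(599,-113),60,T=T,k=1))
for t in ['insulator1','plate1']: print(find(c,t))
```

```text
[[-1000.0, 1.1, -0.8, 647.5], [1.1, 1000.0, 0.2, -202.8], [0.8, 0.2, -1000.0, 370.7]] 0.09083260794245161
plate [(6914.5, [597.8, -297.1], [148.6, 63.2], 0.0), (3857.5, [574.8, -204.7], [99.6, 59.9], 0.2), (3642.0, [598.9, -115.1], [148.6, 61.0], 0.2)]
yellow [(240.5, [587.1, -296.7], [138.1, 69.5], 0.1), (76.0, [550.5, -238.3], [68.0, 18.2], -14.3), (56.5, [661.6, -102.1], [50.2, 35.6], 89.6)]
ins [(2285.0, [596.6, -113.2], [83.2, 35.4], -0.5)]
[([593, -114, 41], 0.95), ([473, 82, 37], 0.7)]
[([422, 278, 22], 0.82), ([600, -301, 6], 0.78), ([420, 284, 8], 0.75)]
```

Plate 2 lies centred in bay 3. Now the second insulator in the -x cavity.

>>> carry_out(increments=[-13,18,-3,-7,91,-13,18,-3,-7,91,-13,18,-3,-7,91,-13,18,-3,-7,91,-13,18,-3,-7,91,-13,18,-3,-7,91,-13,18,-3,-7,91,-13,18,-3,-7,91])

```text
time_s: 40.13
position: [0.5431, -0.0578, 0.347]
ee_rot: [-0.0, 0.473, 0.881, -0.0]
wrist_force: [0.5, -0.0, -1.0]
opening: 0.091
gripper_force: 0.0
```

>>> carry_out(increments=[-13,18,-3,-7,60,-13,18,-3,-7,60,-13,18,-3,-7,60,-13,18,-3,-7,42,-13,18,-3,-7,42,-13,18,-2,-1,42,-4,0,0,0,42,0,0,0,0,42])

```text
time_s: 40.8
position: [0.4611, 0.0501, 0.3302]
ee_rot: [-0.0, 0.719, 0.695, -0.0]
wrist_force: [-0.2, -0.1, -0.2]
opening: 0.0427
gripper_force: 0.0
```

Run:
```python
from m import *
s=robot.state(); t=toolT(); print(np.round(t*1000,1).tolist()[:3],s['opening'],np.degrees(np.arctan2(-t[0,1],t[1,1])))
c='wrist'; im=shot(c,'w20'); T=camT(c)
print('ins',rect(c,im,(0,0,110),(180,60,255),52,(475,80),60,T=T,k=1))
print(find(c,'insulator1'),find(c,'insulator1','look_for'),find(c,'mould'))
```

```text
[[33.9, 999.4, -0.7, 461.1], [999.4, -33.9, -0.1, 50.1], [-0.1, -0.7, -1000.0, 330.2]] 0.042650741791698275 -91.94002047239321
ins [(2343.5, [475.6, 90.3], [60.8, 36.0], 88.1), (797.5, [474.4, 47.8], [33.5, 19.0], -2.0)]
[([475, 80, 36], 0.74)] [([478, 80, 55], 0.67)] [([538, 79, 4], 0.87)]
```

View pics/w20.png

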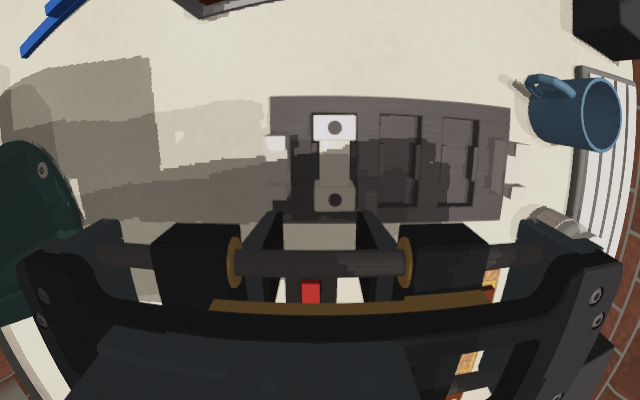

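The middle and +x cavities are empty; the remaining insulator has holes at (335,128) and (335,200), giving a centre of about (475.2, 79.5).

>>> carry_out(increments=[7,15,-10,0,42,7,14.5,-10,0,42,0,0,-20,0,42,0,0,-20,0,42,0,0,-15,0,42,0,0,0,0,42,0,0,0,0,42,0,0,0,0,42])

```text
time_s: 41.67
position: [0.4764, 0.0792, 0.2561]
ee_rot: [0.0, 0.72, 0.694, 0.0]
wrist_force: [-0.7, -0.4, -0.2]
opening: 0.0422
gripper_force: 0.0
```

Run:
```python
from m import *
s=robot.state(); print(np.round(toolT()*1000,1).tolist()[:3],s['opening'])
c='wrist'; im=shot(c,'w21'); T=camT(c)
print('ins',rect(c,im,(0,0,110),(180,60,255),52,(475,80),60,T=T,k=1))
```

```text
[[35.8, 999.4, 0.8, 476.4], [999.4, -35.8, 0.1, 79.2], [0.1, 0.8, -1000.0, 256.1]] 0.04216378868031886
ins [(3745.5, [474.2, 93.6], [58.4, 35.6], 88.0), (929.5, [474.6, 25.9], [60.9, 10.4], -2.7), (250.5, [473.9, 39.4], [34.5, 4.9], -1.3)]
```

>>> carry_out(increments=[-1.5,0.5,-15,0,42,0,0,-10,0,42,0,0,-6,0,42,0,0,0,0,42,0,0,0,0,42,0,0,0,0,15,0,0,0,0,15,0,0,0,0,15], grip_force=40)

```text
time_s: 42.38
position: [0.4745, 0.08, 0.2248]
ee_rot: [0.0, 0.719, 0.695, 0.0]
wrist_force: [-0.2, -0.5, 1.4]
opening: 0.0256
gripper_force: 40.0
```

>>> carry_out(increments=[0,0,0,0,15,0,0,0,0,15,0,0,0,0,15,0,0,0,0,15,0,0,5,0,15,0,0,10,0,15,0,0,15,0,15,0,0,0,0,15])

```text
time_s: 43.05
position: [0.4751, 0.0801, 0.2569]
ee_rot: [0.001, 0.719, 0.695, 0.001]
wrist_force: [0.9, 0.4, 0.1]
opening: 0.0257
gripper_force: 40.0
```

>>> carry_out(increments=[0,0,25,0,15,0,0,25,0,15,5,-15,0,4,15,9,-27,0,7,15,9,-27,0,7,15,9,-27,0,7,15,9,-27,0,7,15,9,-27,0,7,15])

```text
time_s: 43.72
position: [0.5245, -0.0714, 0.3045]
ee_rot: [0.0, 0.444, 0.896, 0.0]
wrist_force: [-0.4, 0.4, -1.2]
opening: 0.0259
gripper_force: 40.0
```

>>> carry_out(increments=[9,-27,0,7,15,9,-27,0,7,15,9,-27,0,7,15,9,-27,0,7,15,9,-27,0,7,15,9,-27,0,7,15,9,-27,0,7,15,6,-25,0,4,15])

```text
time_s: 44.38
position: [0.5938, -0.2856, 0.3043]
ee_rot: [0.0, -0.003, 1.0, -0.0]
wrist_force: [-0.2, 0.7, -0.6]
opening: 0.0258
gripper_force: 40.0
```

>>> carry_out(increments=[5,-13,0,0,15,0,0,-10,0,15,0,0,-20,0,15,0,0,0,0,15,0,0,0,0,15,0,0,0,0,15,0,0,0,0,15,0,0,0,0,15])

```text
time_s: 45.05
position: [0.5986, -0.2968, 0.2753]
ee_rot: [0.0, 0.0, 1.0, -0.0]
wrist_force: [-0.0, -0.8, -0.1]
opening: 0.0252
gripper_force: 40.0
```

Run:
```python
from m import *
s=robot.state(); t=toolT(); print(np.round(t*1000,1).tolist()[:3],s['opening'],s['gripper_force'],np.degrees(np.arctan2(-t[0,1],t[1,1])))
c='wrist'; im=shot(c,'w22'); T=camT(c); zt=s['position'][2]*1000-224.7+52
hsv=cv2.cvtColor(im,cv2.COLOR_BGR2GRAY)
# dark holes inside the held insulator, near column 319
g=cv2.inRange(hsv,0,60); n,l,st,ce=cv2.connectedComponentsWithStats(g)
for i in range(1,n):
    if 60<st[i,4]<900 and abs(ce[i,0]-319)<25: print(st[i],ce[i].round(1),ray(c,ce[i],zt,T)[:2].round(1))
print(find(c,'insulator1'))
```

```text
[[-1000.0, 0.5, 1.0, 598.6], [0.5, 1000.0, -0.5, -296.8], [-1.0, -0.5, -1000.0, 275.3]] 0.02524228210587243 39.96966361999512 -0.025853231264536522
[308 184  23  22 393] [318.8 194.3] [ 567.7 -297.8]
[310 291  20  13 217] [319.4 297.3] [ 629.9 -297.5]
[([591, -114, 42], 0.85), ([600, -295, 89], 0.62), ([538, 78, 4], 0.47)]
```

>>> carry_out(increments=[0,0,-15,0,15,0,0,-15,0,15,0,0,-10,0,15,0,0,-4,0,15,0,0,-2,0,15,0,0,0,0,15,0,0,0,0,15,0,0,0,0,15])

```text
time_s: 45.82
position: [0.5978, -0.2968, 0.2283]
ee_rot: [-0.002, 0.0, 1.0, 0.001]
wrist_force: [-11.5, 7.1, 21.4]
opening: 0.0255
gripper_force: 40.0
```

>>> carry_out(increments=[0,0,0,0,46,0,0,0,0,46,0,0,0,0,46,0,0,0,0,46,0,0,15,0,46,0,0,25,0,46,0,0,30,0,46,0,0,30,0,91])

```text
time_s: 46.48
position: [0.5982, -0.297, 0.3301]
ee_rot: [-0.0, 0.0, 1.0, 0.0]
wrist_force: [0.2, 0.0, 0.1]
opening: 0.0498
gripper_force: 0.0
```

>>> carry_out(increments=[20,15,15,0,91,20,30,15,0,91,10,30,15,0,91,0,30,15,0,91,0,0,0,0,91,0,0,0,0,91,0,0,0,0,91,0,0,0,0,91])

```text
time_s: 47.15
position: [0.648, -0.1928, 0.3881]
ee_rot: [-0.0, 0.001, 1.0, 0.0]
wrist_force: [-0.2, -0.3, -0.8]
opening: 0.0909
gripper_force: 0.0
```

Run:
```python
from m import *
s=robot.state(); t=toolT(); print(np.round(t*1000,1).tolist()[:3],s['opening'])
c='wrist'; im=shot(c,'w23'); T=camT(c)
for y in (-113,-297):
    print('ins',rect(c,im,(0,0,120),(180,60,255),56,(599,y),60,T=T,k=1)[:1])
print('plate',rect(c,im,(4,90,30),(12,255,200),20,(599,-205),T=T))
print('bar',rect(c,im,(0,150,50),(8,255,255),16,(442,-178),T=T))
print(find(c,'insulator1'),find(c,'bar'))
cv2.imwrite('pics/w23b.png',im)
```

```text
[[-1000.0, 1.2, -0.6, 648.0], [1.2, 1000.0, 0.1, -192.8], [0.6, 0.1, -1000.0, 388.1]] 0.09085043021098757
ins [(75167.5, [606.4, -223.8], [1335.7, 523.0], -87.4)]
ins [(2106.5, [596.5, -294.8], [84.0, 40.2], 0.4)]
plate [(3330.5, [598.7, -114.9], [148.1, 60.8], 0.2), (3271.0, [597.3, -296.2], [147.7, 64.3], 0.1), (2697.5, [574.0, -203.5], [98.5, 58.5], -1.0)]
bar [(2290.0, [442.3, -177.0], [239.8, 25.1], 87.5), (1723.5, [599.0, -114.7], [150.5, 57.9], -2.2)]
[([594, -114, 42], 0.98), ([599, -297, 41], 0.77), ([444, -179, 10], 0.25)] [([446, -176, 8], 0.91)]
```

View pics/w23.png

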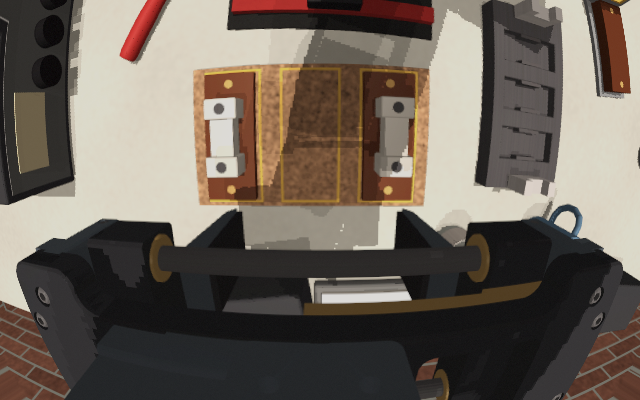

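Both insulators sit lengthwise and centred on their plates ((221,137) and (397,137)), the mould is empty, and the bar is on the mat (330,15). Now I'll fetch the bar.

>>> carry_out(increments=[-15,1,-5,-7,91,-15,1,-8,-7,91,-15,1,-8,-7,91,-15,1,-8,-7,91,-15,1,-8,-7,91,-15,1,-8,-7,91,-15,1,-8,-7,91,-15,1,-8,-7,91])

```text
time_s: 47.97
position: [0.5274, -0.1845, 0.3268]
ee_rot: [-0.0, 0.473, 0.881, -0.0]
wrist_force: [0.4, 0.8, -0.0]
opening: 0.0909
gripper_force: 0.0
```

>>> carry_out(increments=[-15,1,-10,-7,91,-15,1,-10,-7,91,-15,1,-10,-7,91,-15,1,-10,-7,60,-15,1,-10,-7,60,-11,1,-10,-1.3,60,0,0,0,0,60,0,0,0,0,60])

```text
time_s: 48.63
position: [0.4422, -0.1784, 0.2672]
ee_rot: [-0.0, 0.721, 0.693, -0.0]
wrist_force: [1.6, -0.6, -0.4]
opening: 0.0614
gripper_force: 0.0
```

Run:
```python
from m import *
s=robot.state(); t=toolT(); print(np.round(t*1000,1).tolist()[:3],s['opening'],np.degrees(np.arctan2(-t[0,1],t[1,1])))
c='wrist'; im=shot(c,'w24'); T=camT(c)
print('bar',rect(c,im,(0,150,50),(8,255,255),16,(442,-178),T=T))
print(find(c,'bar'))
```

```text
[[40.0, 999.2, -0.9, 442.2], [999.2, -40.0, 0.4, -178.4], [0.4, -0.9, -1000.0, 267.2]] 0.06142827272962071 -92.29434136652706
bar [(3138.0, [445.7, -103.5], [93.1, 20.8], 87.2), (580.5, [439.1, -256.5], [26.5, 21.0], 87.4), (173.0, [536.4, -137.0], [19.2, 14.1], 4.7)]
[([445, -177, 8], 0.92)]
```

>>> carry_out(increments=[0,0,-25,0,60,0,0,-17,0,60,0,0,-8,0,60,0,0,-4,0,60,0,0,0,0,60,0,0,0,0,60,0,0,0,0,0,0,0,0,0,0], grip_force=45)

```text
time_s: 49.4
position: [0.4427, -0.1782, 0.2141]
ee_rot: [0.001, 0.721, 0.693, 0.0]
wrist_force: [0.2, -0.0, -0.1]
opening: 0.0495
gripper_force: 0.0
```

>>> carry_out(increments=[0,0,0,0,0,0,0,0,0,0,0,0,0,0,0,0,0,0,0,0,0,0,0,0,0,0,0,0,0,0,0,0,0,0,0,0,0,0,0,0])

```text
time_s: 50.07
position: [0.4423, -0.1781, 0.2134]
ee_rot: [-0.0, 0.721, 0.693, -0.0]
wrist_force: [-0.5, 0.7, 3.2]
opening: 0.0179
gripper_force: 45.0
```

>>> carry_out(increments=[0,0,5,0,0,0,0,15,0,0,0,0,25,0,0,0,0,30,0,0,0,0,30,0,0,0,0,15,0,0,4,10,0,4,0,7,20,0,7,0])

```text
time_s: 50.73
position: [0.4533, -0.1487, 0.3349]
ee_rot: [0.001, 0.652, 0.759, 0.0]
wrist_force: [0.3, 0.3, -1.8]
opening: 0.0177
gripper_force: 45.0
```

>>> carry_out(increments=[8,20,0,7,0,8,20,0,7,0,8,20,0,7,0,8,20,0,7,0,8,20,0,7,0,8,20,0,7,0,8,20,0,7,0,8,20,0,7,0])

```text
time_s: 51.4
position: [0.5174, 0.0131, 0.3335]
ee_rot: [-0.0, 0.216, 0.976, -0.0]
wrist_force: [-0.4, 0.6, -2.2]
opening: 0.0175
gripper_force: 45.0
```

>>> carry_out(increments=[8,20,0,7,0,8,20,0,7,0,6,20,0,7,0,0,5,0,2.8,0,0,0,0,0,0,0,0,0,0,0,0,0,0,0,0,0,0,0,0,0])

```text
time_s: 52.07
position: [0.5391, 0.0763, 0.3334]
ee_rot: [-0.0, 0.014, 1.0, -0.0]
wrist_force: [-0.6, -0.8, -1.6]
opening: 0.0175
gripper_force: 45.0
```

Run:
```python
from m import *
s=robot.state(); t=toolT(); print(np.round(t*1000,1).tolist()[:3],s['opening'],s['gripper_force'],np.degrees(np.arctan2(-t[0,1],t[1,1])))
c='wrist'; im=shot(c,'w25'); T=camT(c); z=s['position'][2]*1000-195
print('bar',rect(c,im,(0,150,50),(8,255,255),z,(500,76),T=T))
print(find(c,'cradle'),find(c,'bar'),find(c,'mould'))
for v in ('side','scene'): shot(v); print(find(v,'cradle'),find(v,'mould'))
```

```text
[[-999.6, 28.8, -0.2, 539.1], [28.8, 999.6, -0.0, 76.3], [0.2, -0.0, -1000.0, 333.4]] 0.01749027951187478 44.98798191547394 -1.651543782617865
bar [(5111.0, [464.0, 77.6], [93.4, 19.7], -1.6), (1765.5, [448.0, 200.9], [75.4, 27.5], 6.4), (1268.0, [524.0, -36.8], [45.1, 35.9], 0.4)]
[([423, 279, 24], 0.61)] [([540, 77, 127], 0.85)] [([592, -111, 43], 0.47), ([445, -181, 0], 0.3)]
[] [([535, 75, -4], 0.78), ([604, -109, 10], 0.75)]
[([536, 77, 54], 0.85)] [([535, 77, -2], 0.82), ([491, 485, 2], 0.71), ([422, 284, 7], 0.29)]
```

View pics/w25.png

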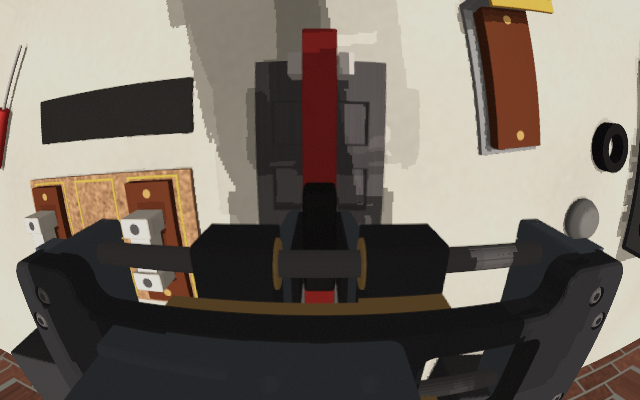

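The bar hangs aligned over the cradles (column 320, between the cheeks at columns 288–353). Lowering it in.

>>> carry_out(increments=[0,0.7,-20,0,0,0,0,-20,0,0,0,0,-12,0,0,0,0,-6,0,0,0,0,-4,0,0,0,0,0,0,0,0,0,0,0,0,0,0,0,0,0])

```text
time_s: 53.23
position: [0.5396, 0.0777, 0.2721]
ee_rot: [0.001, 0.013, 1.0, 0.0]
wrist_force: [0.4, 0.6, -1.3]
opening: 0.0177
gripper_force: 45.0
```

>>> carry_out(increments=[0,0,-3,0,0,0,0,-2,0,0,0,0,-1.5,0,0,0,0,0,0,0,0,0,0,0,0,0,0,0,0,0,0,0,0,0,0,0,0,0,0,0])

```text
time_s: 53.9
position: [0.5394, 0.0776, 0.265]
ee_rot: [0.0, 0.013, 1.0, 0.0]
wrist_force: [1.0, -0.3, -2.1]
opening: 0.0179
gripper_force: 45.0
```

Not yet bearing (within 1 mm of the floor). Release and rise.

>>> carry_out(increments=[0,0,-0.5,0,0,0,0,0,0,50,0,0,0,0,50,0,0,0,0,50,0,0,0,0,50,0,0,0,0,50,0,0,20,0,50,0,0,30,0,50])

```text
time_s: 54.57
position: [0.5384, 0.0776, 0.3127]
ee_rot: [-0.002, 0.013, 1.0, -0.0]
wrist_force: [0.1, 0.0, 0.5]
opening: 0.0501
gripper_force: 0.0
```

>>> carry_out(increments=[0,0,40,0,50,0,0,40,0,50,20,20,20,0,50,30,20,0,0,50,30,20,0,0,50,20,10,0,0,50,0,0,0,0,50,0,0,0,0,50])

```text
time_s: 55.23
position: [0.6397, 0.1481, 0.4139]
ee_rot: [-0.0, 0.013, 1.0, -0.0]
wrist_force: [-0.5, -0.4, -0.1]
opening: 0.0503
gripper_force: 0.0
```

Run:
```python
from m import *
s=robot.state(); t=toolT(); print(np.round(t*1000,1).tolist()[:3],s['opening'])
c='wrist'; im=shot(c,'w26'); T=camT(c)
print('bar',rect(c,im,(0,150,50),(8,255,255),67,(537,76),T=T))
print(find(c,'bar'),find(c,'cradle'))
a=shot('side'); print(find('side','bar'),find('side','insulator1'),find('side','plate1'))
for n in ('mug','jar','mouse','tape','driver'): print(n,find('side',n)[:1],find(c,n)[:1])
b=shot('scene'); print(find('scene','bar'),find('scene','insulator1'),find('scene','jar'))
cv2.imwrite('pics/c26.png',np.hstack([cv2.resize(im,(480,300)),cv2.resize(a[100:300,150:400],(320,300))]))
```

```text
[[-999.7, 26.0, -0.5, 639.7], [26.0, 999.7, -0.1, 148.1], [0.5, -0.2, -1000.0, 413.9]] 0.050269658277305194
bar [(2676.0, [543.4, 77.0], [222.7, 21.8], -1.6), (1582.0, [594.2, -80.6], [129.3, 52.4], 0.2)]
[([539, 77, 60], 0.7)] [([538, 77, 56], 0.75)]
[([537, 77, 59], 0.89), ([159, 305, 0], 0.76)] [([598, -111, 40], 0.81), ([600, -292, 39], 0.68)] [([606, -112, 11], 0.96), ([423, 283, 19], 0.81), ([599, -299, 5], 0.77), ([427, 287, 7], 0.68)]
mug [([745, 137, 2], 0.69)] [([744, 131, 3], 0.59)]
jar [([743, -19, -1], 0.98)] []
mouse [([601, -110, 41], 0.42)] [([590, 441, 6], 0.96)]
tape [([488, 485, -2], 0.79)] [([488, 486, 2], 0.95)]
driver [([400, -397, 1], 0.73)] [([397, -396, 0], 0.86)]
[([539, 79, 51], 0.97), ([159, 305, -3], 0.72), ([404, -391, -7], 0.45)] [([600, -112, 40], 0.83), ([601, -298, 38], 0.72), ([425, 283, 22], 0.66)] [([741, -14, -2], 0.91), ([423, 284, 21], 0.57), ([593, 445, 0], 0.26)]
```

View pics/c26.png

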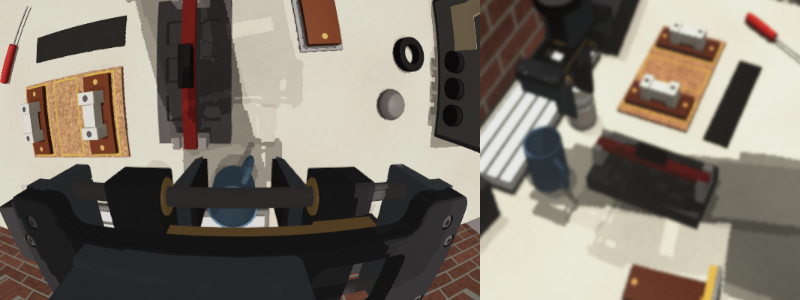

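The bar is back in its cradles across the empty mould (left crop, column 190), both insulators sit on their plates, and nothing else has moved. The insulator checks agree within 2 mm, so I'm handing in.

```bash
python3 -c "
from station import robot
print(robot.finish_job())"
```

```text
the job is handed in; nothing more can be done
None
```

The job is handed in: both insulators lie centred to within about 2 mm on two plates in bays 1 and 3, and the bar is back in its cradles over the empty mould. My last pictures show nothing else moved; I got no verdict back.

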